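# Weigh a lot of caster plates on the counter scale, holding the range knob

### The arm

A 7-joint arm with a two-finger parallel gripper is mounted at the origin on the work surface. World frame = base frame: x ahead of the robot, y to its left, z up, the work surface at z = 0. Lengths are in mm, angles in rad, forces in N, time in s.
With the tool pointing down it reaches from about 400 to 900 mm from the base axis. Payload 5.5 kg.
Tool frame: the origin (TCP) lies at the very end of the fingers, on their centre line; the grasp point (between the pads) lies 19 mm behind it; z points along the fingers, y is the direction in which the jaws open and shut (so a half turn about z gives the same grasp; the last joint's range is limited). The gripper opens to 85 mm and grips with 20 to 120 N. Pads are 22 mm wide; open, the fingers measure 114 mm over their backs; the gripper's body (76 mm by 85 mm) begins 54 mm behind the grasp point. The pads swing forward as they close: fully open they stand 13 mm farther back than shut.
Start: joints at [1.434, 0.501, -0.427, 1.55, 0.221, 1.138, -0.21], TCP at [253.034, -598.726, 231.31] pointing down, gripper open.
Joint ranges: [-2.88, 2.88], [-0.31, 2.03], [-1.54, 1.56], [0.2, 2.42], [-1.41, 4.55], [0.19, 2.02], [-2.57, 2.57]. Speed limits (rad/s): [2.57, 2.57, 3.14, 3.14, 3.14, 3.14, 3.14].

### API

Orientations are given as a rotation vector (axis times angle).
In Python, from bench import arm gives the robot as it stands. The module is installed in compiled form; this text tells all that it offers.
- The arm moves only by the shell command python3 -m pendant 'ROWS' [OPENING]. ROWS is JSON, a list that holds one entry, the list of rows, each a list of 4 numbers: the shift along the tool's x, y, z in units of 40 mm (1.0 is 40 mm), then the turn about the tool's z in units of 5 degrees (1.0 is 5 degrees). In form: [[[x, y, z, spin], ...]]. A call has 1 to 12 rows; each row shifts and turns the pose as measured when the row begins, along the tool's axes as they then stand; what a row does not reach is not made up. A row lasts 1/12 s, in which the tool goes at most 41.7 mm and 7.16 degrees, less where a joint would pass 70% of its speed; a pose out of reach is approached as far as the arm can. A call is refused whole if a number of a shift passes 1 or a number of a turn 1, either way. A call with a gripper value outside its range is refused whole. OPENING is the opening, from 0 (shut) to 1 (fully open), set as the call begins (- or left out, the last holds). The fingers move at their own pace and stop on an object; the grip force is fixed at half the most. Time passes only in rows, so rows that do not move let the fingers close. It gives the time, the measured TCP pose, the force and the opening at its end, in the units of the state.
- arm.get_obs(): the state, without advancing time (a new reading comes with each control period).
- arm.snapshot(name): name is "scene" or "side" or "wrist"; returns a dict with "img" (480x640x3 uint8, blue, green, red), "fx", "fy", "cx", "cy" (pixels), "k1" (the pictures are not rectified: a ray, as slopes to the right and down, at radius r is drawn at 1 + k1 r^2 times it, then the intrinsics apply), "extrinsics" (4x4, takes a point from camera to world coordinates). Camera axes: x right, y down, z forward; pixel columns grow to the right and rows downward; lengths in mm; the calibration is good to about 2 mm. A picture is of the moment at which its call begins. There is no depth.
- arm.job_done(): hands the job in, once; it reports no verdict.
The state is a dict: "clock": time; "joints": joint angles; "joint_velocities": joint speeds; "joint_torque": joint torques, N m; "tcp_pos": TCP position; "tool_rot": TCP orientation; "ft_force": force on the tool from outside, world axes, zero at the start; "moment": the same for the moment, N m; "gripper_width": finger opening in mm.
Only numpy, scipy, OpenCV 4.12 (cv2) and the standard library are available. Lean on these libraries where they do the work, as an engineer would, in place of code of your own. Each camera call takes 0.05 s, during which the arm holds its last target.

### The job

Weigh the three steel caster plates as one lot: one already lies on the scale's pan, so set the other two down on it (lower them, do not drop them) to make one square pile with its edges flush, and leave the other stock on the counter where it is. Then turn the scale's spring-return range knob clockwise past its first two clicks to the third, and keep holding it there against its spring so that the weight can be read: finish while still holding the knob, with the hand off the plates.

Things in the scene. Friction and masses are not known exactly. Their poses are not given: they have to be found in the camera images.
- plate1_center (a point): flat steel caster mounting plate, bare metal, 92 x 60 x 8 mm, 0.27 to 0.41 kg, with four bolt holes and a 13 mm centre hole; the three are alike. The point is its centre, half-way up its thickness; x lies along its 92 mm side, y along its 60 mm side, z up. This one lies flat near the middle of the pan at the start.
- plate2_center (a point): flat steel caster mounting plate, bare metal, 92 x 60 x 8 mm, 0.27 to 0.41 kg, with four bolt holes and a 13 mm centre hole; the three are alike. The point is its centre, half-way up its thickness; x lies along its 92 mm side, y along its 60 mm side, z up. Lies flat on the counter beside the scale, left or right.
- plate3_center (a point): flat steel caster mounting plate, bare metal, 92 x 60 x 8 mm, 0.27 to 0.41 kg, with four bolt holes and a 13 mm centre hole; the three are alike. The point is its centre, half-way up its thickness; x lies along its 92 mm side, y along its 60 mm side, z up. Lies flat on the counter beside the scale, left or right.
- scale: grey counter scale, 220 mm in x, 330 mm in y, fixed; origin under its middle, x away from the operator, z up. Its +y half carries the pan (centre at y 75 mm), its -y half an 85 mm high console, whose nearer side is 105 mm from the pan's centre. On the console: the knob (axis at x -55, y -95 mm) and beyond it a round chart with a pointer (x 45, y -95; 106 mm across, 13 mm high).
- pan_center (a point): centre of the upper face of the scale's square steel pan, 180 x 180 mm, level, without a rim, 92 mm above the counter when empty; axes as the scale's. The pan sinks on its spring by about 1.7 mm for each plate (2 N per mm, 12 mm at most).
- knob_grip (a point): on the vertical axis of the black range knob, 115 mm above the counter. Its bar grip is 50 mm long, 14 mm wide, upright sides, its top 13 mm above this point; 22 mm below it is the top of a round skirt, 54 mm across, on the console. Free space round the bar above the skirt. x of this frame lies along the bar towards its white line and turns with the knob; z is up.
- range_knob (a joint): turn of the range knob in rad, clockwise seen from above, 0 at rest. Clicks at 0.4, 0.8 and 1.2 (one, two, three dots on the ring about it); firm stop at 1.25. The return spring (0.06 Nm at rest, 0.12 Nm at the third click, about 0.04 Nm more to pass each click) takes the knob back to 0 when it is let go; no click holds it.
- caster: bystander: swivel caster standing on its 60 x 60 mm plate, wheel up, 72 mm high, beside the scale; origin at the centre of its underside. Leave it alone.
- carton: bystander: small cardboard carton 80 x 55 x 50 mm beside the scale; origin at the centre of its underside. Leave it alone.
- bun_foot: bystander: round dark wooden furniture foot, 68 mm across, 60 mm high, beyond the scale; origin at the centre of its underside. Leave it alone.
Things that resemble listed ones, but are neither listed nor needed, are in the scene too. What is shaped like the part that bears plate2_center but orange, pink or yellow is not meant.

How it is judged (in metres and radians):
On the way, in this order (a step that is already met when the one before it is completed fails the run):
1. the three plates lie in one square pile on the pan, let go, with the knob not yet turned (z of plate1_center in the frame of pan_center between 0.001 and 0.024 m and horizontal distance between each of plate1_center, plate2_center, plate3_center and pan_center below 0.045 m and (angle between plate1_center's own z axis and vertical below 0.06 rad or angle between plate1_center's own z axis and vertical above 3.08 rad) and linear speed of each of plate1, plate2, plate3 below 0.02 m/s and contact force between each of the arm, the fingers and plate1 below 0.2 N and horizontal distance between plate1_center and plate2_center below 0.008 m and angle between the x axis of plate1_center and the x axis of plate2_center, either way round below 0.12 rad and z of plate2_center in the frame of pan_center between 0.001 and 0.024 m and (angle between plate2_center's own z axis and vertical below 0.06 rad or angle between plate2_center's own z axis and vertical above 3.08 rad) and contact force between each of the arm, the fingers and plate2 below 0.2 N and horizontal distance between plate2_center and plate3_center below 0.008 m and angle between the x axis of plate2_center and the x axis of plate3_center, either way round below 0.12 rad and z of plate3_center in the frame of pan_center between 0.001 and 0.024 m and (angle between plate3_center's own z axis and vertical below 0.06 rad or angle between plate3_center's own z axis and vertical above 3.08 rad) and contact force between each of the arm, the fingers and plate3 below 0.2 N and horizontal distance between plate3_center and plate1_center below 0.008 m and angle between the x axis of plate3_center and the x axis of plate1_center, either way round below 0.12 rad and value of joint range_knob below 0.2 rad), for 0.2 s.
2. the knob is turned to the third click and held (value of joint range_knob above 1.1 rad and contact force between the fingers and range_knob above 0.5 N), for 0.3 s.
At the end, for the whole second after the job is handed in: The three plates rest untouched in one flat pile on the pan: centres within 8 mm and sides within 0.12 rad of one another, within 45 mm of the pan's centre; the knob stands at its third click (above 1.10 rad), held there by the fingers (over 0.5 N) (all of step 2 and z of plate1_center in the frame of pan_center between 0.001 and 0.024 m and horizontal distance between each of plate1_center, plate2_center, plate3_center and pan_center below 0.045 m and (angle between plate1_center's own z axis and vertical below 0.06 rad or angle between plate1_center's own z axis and vertical above 3.08 rad) and linear speed of each of plate1, plate2, plate3 below 0.02 m/s and contact force between each of the arm, the fingers and plate1 below 0.2 N and horizontal distance between plate1_center and plate2_center below 0.008 m and angle between the x axis of plate1_center and the x axis of plate2_center, either way round below 0.12 rad and z of plate2_center in the frame of pan_center between 0.001 and 0.024 m and (angle between plate2_center's own z axis and vertical below 0.06 rad or angle between plate2_center's own z axis and vertical above 3.08 rad) and contact force between each of the arm, the fingers and plate2 below 0.2 N and horizontal distance between plate2_center and plate3_center below 0.008 m and angle between the x axis of plate2_center and the x axis of plate3_center, either way round below 0.12 rad and z of plate3_center in the frame of pan_center between 0.001 and 0.024 m and (angle between plate3_center's own z axis and vertical below 0.06 rad or angle between plate3_center's own z axis and vertical above 3.08 rad) and contact force between each of the arm, the fingers and plate3 below 0.2 N and horizontal distance between plate3_center and plate1_center below 0.008 m and angle between the x axis of plate3_center and the x axis of plate1_center, either way round below 0.12 rad); the arm keeps its last pose, push and grip.
It fails at once if a plate is dropped (it falls free at over 0.5 m/s, from more than about 13 mm) ((linear speed of plate1 above 0.5 m/s and contact force between the fingers and plate1 below 0.1 N) or (linear speed of plate2 above 0.5 m/s and contact force between the fingers and plate2 below 0.1 N) or (linear speed of plate3 above 0.5 m/s and contact force between the fingers and plate3 below 0.1 N)).
It fails at once if other stock on the counter is moved by more than 30 mm (distance of any of caster, carton, bun_foot from where it was at the start of the episode above 0.03 m).
It also fails if it takes over 72 s, if anything falls off the work surface, if the arm or the gripper's body presses on something with over 40 N, if the wrist force passes 120 N, or if a joint passes its speed limit or range.

## Working session

There is one attempt and no reset: what is moved stays moved. The work goes in short steps, Python scripts to look and compute and a shell command to move; the robot and the scene stay as the last step left them, time stands still between calls to the robot, and variables do not carry over. Pictures are saved under pics/ and viewed, and the job is handed in when it is done.

```bash
mkdir -p pics; cat > h.py <<'E'
import numpy as np, cv2
from bench import arm
from scipy.spatial.transform import Rotation as R
def snap(name,out=None):
    s=arm.snapshot(name)
    if out: cv2.imwrite('pics/'+out+'.png',s['img'])
    return s
def K(s): return np.array([[s['fx'],0,s['cx']],[0,s['fy'],s['cy']],[0,0,1.]])
def D(s): return np.array([s['k1'],0,0,0,0.])
def ray(s,uv):
    p=cv2.undistortPoints(np.array(uv,float).reshape(-1,1,2),K(s),D(s)).reshape(-1,2)
    E=np.array(s['extrinsics']); d=np.c_[p,np.ones(len(p))]@E[:3,:3].T
    return E[:3,3],d
def plane(s,uv,z):
    o,d=ray(s,uv); t=(z-o[2])/d[:,2]; return o+t[:,None]*d
def proj(s,P):
    E=np.linalg.inv(np.array(s['extrinsics'])); 
    return cv2.projectPoints(np.array(P,float).reshape(-1,1,3),cv2.Rodrigues(E[:3,:3])[0],E[:3,3],K(s),D(s))[0].reshape(-1,2)
E
python3 - <<'E'
from h import *
for n in ['scene','side','wrist']:
    s=snap(n,n+'0'); print(n,s['fx'],s['k1'],np.round(np.array(s['extrinsics'])[:3],3).tolist())
o=arm.get_obs(); print(o)
E
```

```text
scene 439.9183855855145 -0.07820915891229563 [[0.591, 0.698, -0.405, 974.43], [0.807, -0.507, 0.303, -238.775], [0.006, -0.506, -0.863, 1018.057]]
side 517.8088735719731 -0.0760791178174719 [[-0.804, -0.328, 0.495, -149.219], [-0.594, 0.473, -0.651, 945.399], [-0.021, -0.818, -0.575, 887.864]]
wrist 419.3136725888708 0.027807030685145746 [[0.389, -0.875, -0.287, 325.805], [-0.921, -0.37, -0.12, -566.905], [-0.001, 0.311, -0.951, 372.959]]
{'clock': 0.15, 'joints': array([ 1.43423168,  0.50166025, -0.42683668,  1.55117974,  0.22078161,
        1.138275  , -0.21031854]), 'joint_velocities': array([-0.00015064, -0.00425042, -0.00104649, -0.00340876, -0.00078866,
        0.00225453, -0.00141643]), 'joint_torque': array([-7.50966748e-03, -5.70029676e+01, -5.82536995e+00, -2.81279129e+01,
        1.07018132e-02,  7.87996862e-03, -3.72439573e-07]), 'tcp_pos': array([ 252.76335347, -598.2830771 ,  230.49342596]), 'tool_rot': array([-3.07760307e+00, -6.23507495e-01,  3.20784870e-04]), 'ft_force': array([0.5250501 , 0.25447108, 0.50956732]), 'moment': array([-0.04293136,  0.06018809,  0.02159983]), 'gripper_width': 85.19865155186184}
```

View pics/scene0.png

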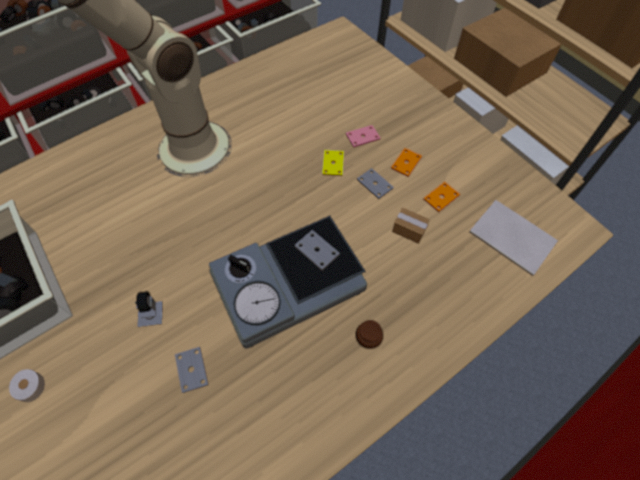

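View pics/side0.png

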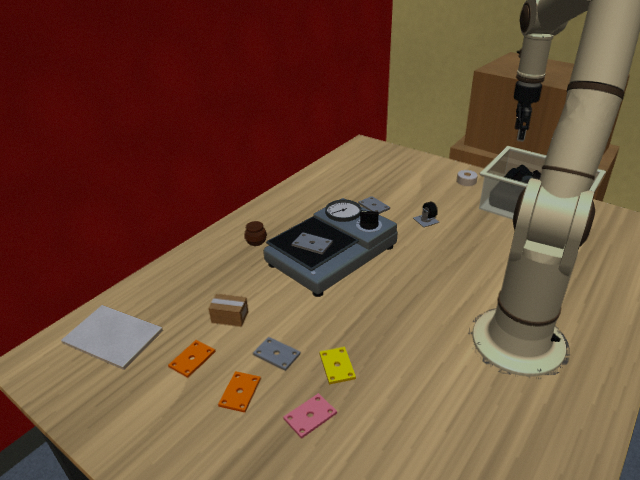

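View pics/wrist0.png

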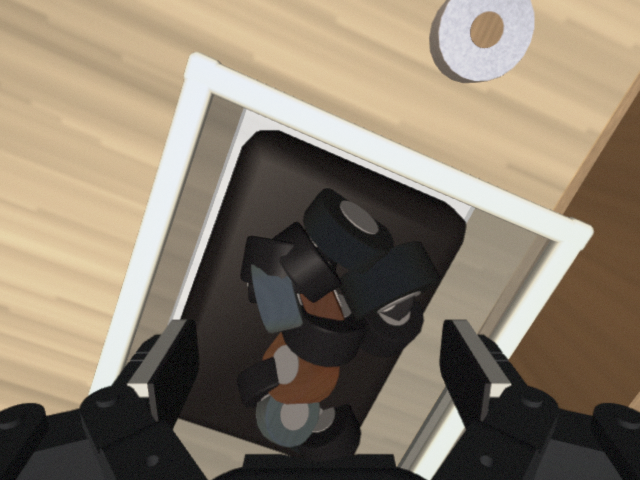

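Bare-metal candidates in the scene picture are (375,183) and (191,370), plus (317,250) on the pan. The plates at (333,162) yellow, (363,135) pink and (407,161)/(442,196) orange are not meant. I'll confirm in a crop and measure.

```bash
python3 - <<'E'
from h import *
s=snap('scene'); im=s['img']
hsv=cv2.cvtColor(im,cv2.COLOR_BGR2HSV)
def crop(c,w=50,k=5):
    x,y=c; return cv2.resize(im[max(0,y-w):y+w,x-w:x+w],None,fx=k,fy=k,interpolation=cv2.INTER_CUBIC)[:500,:500]
a=[cv2.resize(crop(c),(260,260)) for c in [(375,183),(191,370),(317,250)]]
cv2.imwrite('pics/crops.png',np.hstack(a))
for c in [(375,175),(191,358),(317,240),(190,395),(370,200),(300,270)]: print(c,im[c[1],c[0]],hsv[c[1],c[0]])
def rect(c,z,w=32):
    x,y=c
    b=im.astype(int); m=((b[...,0]-b[...,2])>-12)&(b.sum(2)>255)&(b.sum(2)<560)
    mm=np.zeros(m.shape,np.uint8); mm[y-w:y+w,x-w:x+w]=m[y-w:y+w,x-w:x+w]*255
    cs,_=cv2.findContours(mm,cv2.RETR_EXTERNAL,cv2.CHAIN_APPROX_NONE)
    cs=max(cs,key=cv2.contourArea)
    P=plane(s,cs.reshape(-1,2),z)[:,:2].astype(np.float32)
    r=cv2.minAreaRect(P); return r, cs.reshape(-1,2).min(0),cs.reshape(-1,2).max(0)
for c,z in [((375,183),8),((191,370),8),((317,250),98)]: print(c,rect(c,z))
E
```

```text
(375, 175) [118 104 101] [115  37 118]
(191, 358) [115 102 100] [116  33 115]
(317, 240) [116 102  99] [115  37 116]
(190, 395) [ 91 118 139] [ 17  88 139]
(370, 200) [102 135 159] [ 17  91 159]
(300, 270) [23 22 17] [95 67 23]
(375, 183) (((442.4726867675781, 356.5578918457031), (92.19220733642578, 58.90836715698242), 4.236705780029297), array([358, 169], dtype=int32), array([392, 197], dtype=int32))
(191, 370) (((605.6838989257812, -326.97900390625), (59.81112289428711, 91.83808898925781), 72.25180053710938), array([175, 347], dtype=int32), array([207, 391], dtype=int32))
(317, 250) (((560.8071899414062, 62.13576889038086), (91.19144439697266, 59.08348846435547), 9.783668518066406), array([296, 231], dtype=int32), array([338, 267], dtype=int32))
```

View pics/crops.png

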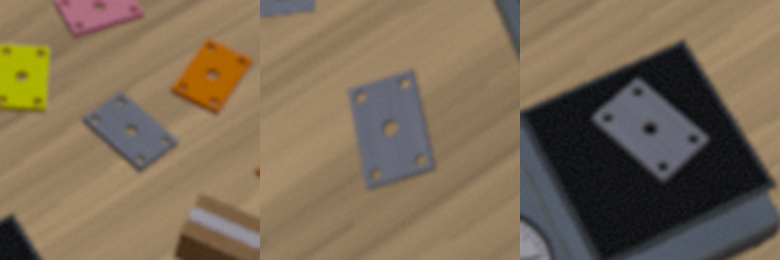

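Three grey plates confirmed, and the sizes match (about 92 x 59). Next: cross-check with the side camera, measure the scale and bystanders, and set up the move helper.

```bash
cat >> h.py <<'E'
def rect(s,c,z,w=40):
    im=s['img'];x,y=c
    b=im.astype(int); m=((b[...,0]-b[...,2])>-12)&(b.sum(2)>255)&(b.sum(2)<620)
    mm=np.zeros(m.shape,np.uint8); mm[max(0,y-w):y+w,max(0,x-w):x+w]=m[max(0,y-w):y+w,max(0,x-w):x+w]*255
    n,l,st,ce=cv2.connectedComponentsWithStats(mm)
    lab=l[max(0,y-8):y+8,max(0,x-8):x+8]; lab=np.bincount(lab[lab>0]).argmax()
    cs,_=cv2.findContours((l==lab).astype(np.uint8),cv2.RETR_EXTERNAL,cv2.CHAIN_APPROX_NONE)
    cs=max(cs,key=cv2.contourArea).reshape(-1,2)
    P=plane(s,cs,z)[:,:2].astype(np.float32)
    (cx,cy),(a,b_),t=cv2.minAreaRect(P)
    if a<b_: a,b_=b_,a; t+=90
    t=(t+90)%180-90
    return round(cx,1),round(cy,1),round(a,1),round(b_,1),round(t,1)
def to(x,y,z,ay=None):
    "deltas to target; ay=world angle (deg) of tool y axis"
    o=arm.get_obs(); Rm=R.from_rotvec(o['tool_rot']).as_matrix()
    d=Rm.T@(np.array([x,y,z])-o['tcp_pos'])
    cur=np.degrees(np.arctan2(Rm[1,1],Rm[0,1]))
    print('tcp',o['tcp_pos'].round(1),'tilt',np.degrees(np.arccos(-Rm[2,2])).round(2),'yang',cur.round(1),'j',o['joints'].round(2),'F',o['ft_force'].round(1),'w',round(o['gripper_width'],1),'t',o['clock'])
    print('delta mm',d.round(1),'units',(d/40).round(2))
    if ay is not None:
        dd=(ay-cur+90)%180-90
        print('spin deg (tool z down => minus world)',-dd,'units',(-dd/5))
E
python3 - <<'E'
from h import *
s=snap('side')
for c,z in [((277,352),8),((375,205),8),((313,242),98)]:
    try: print(c,rect(s,c,z))
    except Exception as e: print(c,e)
s=snap('scene'); 
# pan: dark mask
im=s['img']; m=(im.max(2)<48).astype(np.uint8); m[:, :265]=0; m[:,370:]=0; m[:210]=0;m[305:]=0
m|=0
cs,_=cv2.findContours(m,cv2.RETR_EXTERNAL,cv2.CHAIN_APPROX_NONE); cs=max(cs,key=cv2.contourArea).reshape(-1,2)
print('pan',cv2.minAreaRect(plane(s,cs,90.3)[:,:2].astype(np.float32)), cs.min(0),cs.max(0))
print('chart',plane(s,[(258,302)],98), 'knob', plane(s,[(238,266)],120))
cv2.imwrite('pics/knob0.png',cv2.resize(im[235:345,200:300],None,fx=5,fy=5,interpolation=cv2.INTER_CUBIC))
to(442,357,60,94)
E
```

```text
(277, 352) (438.4, 357.8, 90.1, 58.5, 3.8)
(375, 205) (602.4, -325.7, 88.9, 58.4, -17.2)
(313, 242) (557.7, 63.7, 89.2, 58.1, 9.3)
pan ((571.0113525390625, 48.15795135498047), (169.26852416992188, 168.62081909179688), 81.3697509765625) [269 218] [362 300]
chart [[ 594.0668036  -124.30006582   98.        ]] knob [[ 501.57797519 -116.98731533  120.        ]]
tcp [ 252.9 -598.5  230.9] tilt 0.04 yang -67.1 j [ 1.43  0.5  -0.43  1.55  0.22  1.14 -0.21] F [-0.  -0.6  0.4] w 85.5 t 0.3
delta mm [ 546.1 -806.4  171.5] units [ 13.65 -20.16   4.29]
spin deg (tool z down => minus world) 18.90819727352323 units 3.7816394547046457
```

View pics/knob0.png

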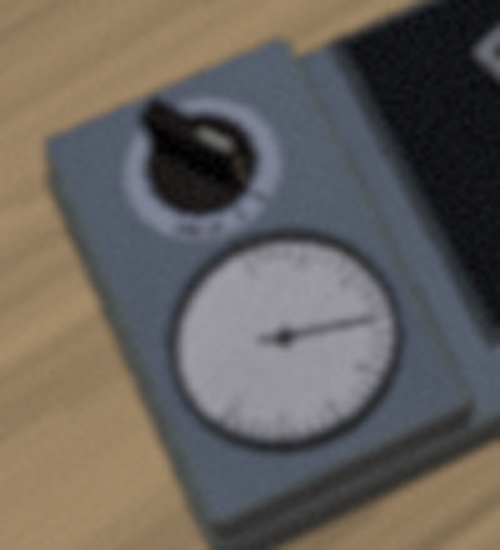

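```bash
python3 - <<'E'
from h import *
to(604,-326.3,160,72.5)
E
```

```text
tcp [ 252.9 -598.5  230.9] tilt 0.04 yang -67.1 j [ 1.43  0.5  -0.43  1.55  0.22  1.14 -0.21] F [-0.  -0.6  0.4] w 85.5 t 0.3
delta mm [ 429.4 -114.    71. ] units [10.73 -2.85  1.78]
spin deg (tool z down => minus world) 40.40819727352323 units 8.081639454704646
```

```bash
python3 -m pendant '[[[0.9,-0.24,0.1,0],[0.9,-0.24,0.1,0],[0.9,-0.24,0.1,0],[0.9,-0.24,0.1,0],[0.9,-0.24,0.1,0],[0.9,-0.24,0.1,0],[0.9,-0.24,0.1,0],[0.9,-0.24,0.1,0],[0.9,-0.24,0.1,0],[0.9,-0.24,0.1,0],[0.9,-0.24,0.1,0],[0.8,-0.2,0.1,0]]]' 1
python3 -m pendant '[[[0,0,0,1],[0,0,0,1],[0,0,0,1],[0,0,0,1],[0,0,0,1],[0,0,0,1],[0,0,0,1],[0,0,0,1]]]'
python3 - <<'E'
from h import *
s=snap('wrist','w1')
to(604,-326.3,160,72.5)
E
```

```text
clock: 1.3
tcp_pos: [607.8, -332.6, 178.0]
tool_rot: [3.081, 0.582, -0.011]
ft_force: [0.2, -0.5, -0.4]
gripper_width: 85.4
clock: 1.97
tcp_pos: [618.1, -315.2, 174.2]
tool_rot: [-3.094, 0.522, 0.006]
ft_force: [-0.8, -0.5, -0.2]
gripper_width: 85.7
tcp [ 618.1 -315.   174.2] tilt 0.31 yang -109.4 j [ 0.65  0.62 -0.32  1.48  0.21  1.08 -1.63] F [-0.3 -0.5 -0.3] w 85.4 t 2.0167
delta mm [-9.5 15.4 14.2] units [-0.24  0.38  0.36]
spin deg (tool z down => minus world) -1.9245750014778196 units -0.3849150002955639
```

View pics/w1.png

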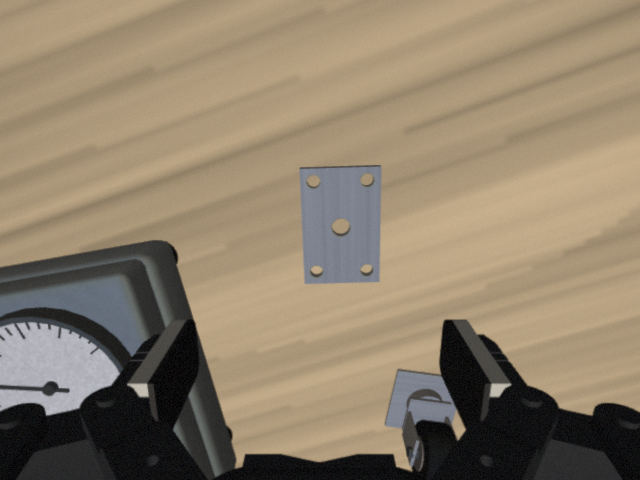

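The plate is at wrist pixel (341,226), and the caster's base is at about (425,400), near the right-hand finger's side.

```bash
python3 - <<'E'
from h import *
s=snap('wrist')
print('B',rect(s,(341,200),8,120)); print('hole',plane(s,[(341,227)],8))
print('caster plate', plane(s,[(398,371),(388,424),(452,378)],5).round(1).tolist())
r=rect(s,(341,200),8,120); to(r[0],r[1],60,r[4]+90)
E
```

```text
B (601.8, -326.5, 92.1, 59.8, -17.4)
hole [[ 601.90245538 -326.54043142    8.        ]]
caster plate [[460.9, -331.7, 5.0], [409.9, -307.4, 5.0], [438.8, -374.0, 5.0]]
tcp [ 618.1 -315.2  174.3] tilt 0.3 yang -108.9 j [ 0.65  0.62 -0.32  1.48  0.21  1.08 -1.62] F [-0.  -0.6  0.9] w 85.3 t 2.0667
delta mm [-11.2  16.3 114.3] units [-0.28  0.41  2.86]
spin deg (tool z down => minus world) -1.5252640754954427 units -0.30505281509908855
```

```bash
python3 -m pendant '[[[-0.28,0.41,0.2,-0.3],[0,0,0.7,0],[0,0,0.7,0],[0,0,0.6,0],[0,0,0.3,0],[0,0,0,0]]]'
python3 - <<'E'
from h import *
snap('wrist','w2')
to(601.8,-326.5,6,72.6)
E
```

```text
clock: 2.57
tcp_pos: [604.2, -328.5, 74.0]
tool_rot: [-3.11, 0.444, -0.004]
ft_force: [-1.1, 0.2, -0.2]
gripper_width: 85.2
tcp [ 604.6 -328.6   75. ] tilt 0.2 yang -106.3 j [ 0.67  0.72 -0.31  1.56  0.26  0.9  -1.58] F [-0.3  0.1 -1.1] w 85.2 t 2.6167
delta mm [-3.5 -1.1 69. ] units [-0.09 -0.03  1.73]
spin deg (tool z down => minus world) 1.128566640632016 units 0.2257133281264032
```

View pics/w2.png

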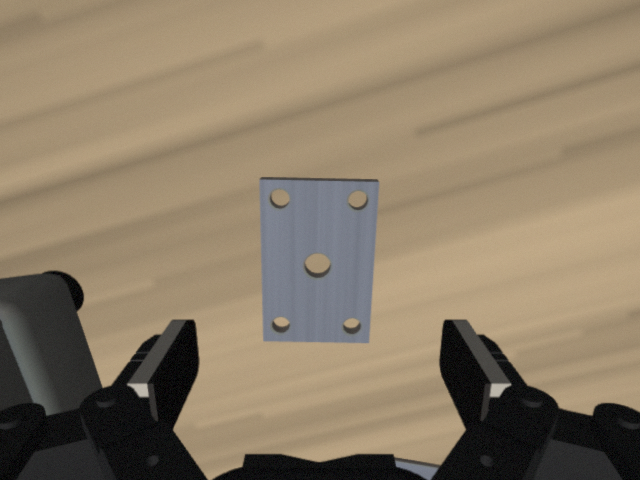

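```bash
python3 - <<'E'
from h import *
s=snap('wrist')
r=rect(s,(318,240),8,130);print('B',r); print('hole',plane(s,[(318,265)],8))
to(r[0],r[1],8,r[4]+90)
E
python3 -m pendant '[[[-0.08,-0.03,0.5,0.2],[0,0,0.5,0],[0,0,0.4,0],[0,0,0.1,0],[0,0,0,0]]]' 0.82
python3 - <<'E'
from h import *
snap('side','s2');snap('wrist','w3')
to(601.8,-326.5,2,72.6)
E
```

```text
B (601.8, -326.4, 92.1, 59.8, -17.4)
hole [[ 602.12456501 -326.97760273    8.        ]]
tcp [ 605.8 -328.9   76.7] tilt 0.35 yang -106.3 j [ 0.67  0.72 -0.31  1.56  0.26  0.9  -1.58] F [ 0.6 -0.2  0.2] w 85.2 t 2.6667
delta mm [-5.  -1.3 68.6] units [-0.12 -0.03  1.72]
spin deg (tool z down => minus world) 1.0994876532055287 units 0.21989753064110573
clock: 3.08
tcp_pos: [611.6, -330.0, 24.7]
tool_rot: [3.101, -0.468, 0.034]
ft_force: [0.0, 0.3, -0.0]
gripper_width: 70.1
tcp [ 611.9 -330.1   25.6] tilt 1.33 yang -107.2 j [ 0.65  0.78 -0.29  1.57  0.28  0.8  -1.61] F [ 0.4 -0.9 -0.6] w 70.0 t 3.1833
delta mm [-11.3  -0.6  23.3] units [-0.28 -0.01  0.58]
spin deg (tool z down => minus world) 0.23345620175916793 units 0.046691240351833585
```

View pics/w3.png

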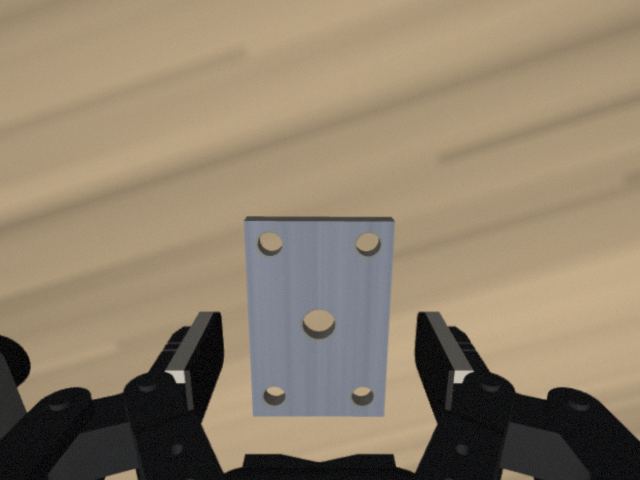

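```bash
python3 -m pendant '[[[-0.14,0,0,0],[-0.14,0,0,0],[0,0,0,0]]]'
python3 - <<'E'
from h import *
to(601.8,-326.5,2,72.6); print(R.from_rotvec(arm.get_obs()['tool_rot']).as_matrix().round(3))
E
python3 -m pendant '[[[0,0,0.1,0],[0,0,0.1,0],[0,0,0.1,0],[0,0,0,0]]]'
python3 - <<'E'
from h import *
to(601.8,-326.5,2,72.6); print(R.from_rotvec(arm.get_obs()['tool_rot']).as_matrix().round(3))
E
```

```text
clock: 3.43
tcp_pos: [602.2, -327.4, 28.4]
tool_rot: [3.1, -0.467, 0.042]
ft_force: [-1.1, -0.3, -0.5]
gripper_width: 70.2
tcp [ 602.2 -327.4   28.4] tilt 1.57 yang -107.1 j [ 0.66  0.76 -0.29  1.6   0.28  0.79 -1.62] F [-1.1 -0.3 -0.5] w 70.2 t 3.4333
delta mm [-1.4 -0.8 26.3] units [-0.03 -0.02  0.66]
spin deg (tool z down => minus world) 0.2508328866331908 units 0.050166577326638165
[[ 0.955 -0.295  0.025]
 [-0.295 -0.956 -0.011]
 [ 0.027  0.003 -1.   ]]
clock: 3.77
tcp_pos: [603.0, -328.3, 17.5]
tool_rot: [3.098, -0.468, 0.046]
ft_force: [0.3, 1.3, -0.8]
gripper_width: 70.0
tcp [ 603.  -328.3   17.5] tilt 1.74 yang -107.2 j [ 0.66  0.78 -0.28  1.61  0.28  0.77 -1.62] F [ 0.3  1.3 -0.8] w 70.0 t 3.7667
delta mm [-2.1 -1.5 15.5] units [-0.05 -0.04  0.39]
spin deg (tool z down => minus world) 0.2279452259006689 units 0.04558904518013378
[[ 0.955 -0.295  0.028]
 [-0.295 -0.955 -0.012]
 [ 0.03   0.004 -1.   ]]
```

```bash
python3 -m pendant '[[[-0.05,-0.03,0.1,0],[0,0,0.1,0],[0,0,0.08,0],[0,0,0,0]]]'
python3 -m pendant '[[[-0.04,-0.02,0.05,0],[0,0,0.05,0],[0,0,0,0]]]'
python3 - <<'E'
from h import *
to(601.8,-326.5,2,72.6);snap('wrist','w4')
E
```

```text
clock: 4.1
tcp_pos: [601.4, -326.3, 4.2]
tool_rot: [3.099, -0.468, 0.044]
ft_force: [-0.1, 0.6, -0.3]
gripper_width: 69.9
clock: 4.35
tcp_pos: [599.9, -324.7, -0.9]
tool_rot: [3.099, -0.467, 0.043]
ft_force: [0.2, 1.0, -0.8]
gripper_width: 70.0
tcp [ 599.9 -324.7   -0.9] tilt 1.64 yang -107.2 j [ 0.65  0.8  -0.27  1.62  0.29  0.74 -1.63] F [ 0.2  1.  -0.8] w 70.0 t 4.35
delta mm [ 2.4  1.2 -2.8] units [ 0.06  0.03 -0.07]
spin deg (tool z down => minus world) 0.24389455166686957 units 0.048778910333373914
```

View pics/w4.png

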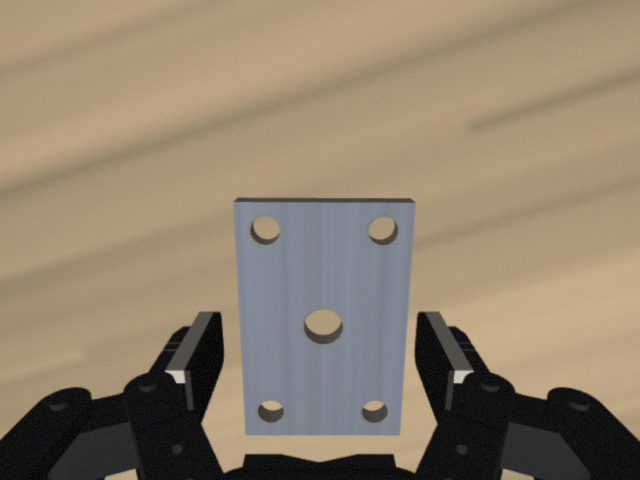

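```bash
python3 -m pendant '[[[0.05,0.02,0.04,0],[0,0,0.04,0],[0,0,0,0]]]'
python3 -m pendant '[[[0,0,0.04,0],[0,0,0.04,0],[0,0,0,0]]]'
python3 - <<'E'
from h import *
to(601.8,-326.5,2,72.6)
E
```

```text
clock: 4.65
tcp_pos: [602.3, -326.3, -3.8]
tool_rot: [3.099, -0.467, 0.045]
ft_force: [-0.3, 0.2, -0.3]
gripper_width: 70.3
clock: 4.9
tcp_pos: [602.7, -326.7, -7.0]
tool_rot: [3.098, -0.468, 0.046]
ft_force: [-0.5, -0.6, 0.7]
gripper_width: 69.8
tcp [ 602.7 -326.7   -7. ] tilt 1.72 yang -107.2 j [ 0.65  0.81 -0.27  1.61  0.29  0.73 -1.63] F [-0.5 -0.6  0.7] w 69.8 t 4.9
delta mm [-0.6  0.1 -9. ] units [-0.02  0.   -0.23]
spin deg (tool z down => minus world) 0.23281245000248418 units 0.04656249000049684
```

```bash
python3 -m pendant '[[[0,0,0,0],[0,0,0,0],[0,0,0,0],[0,0,0,0],[0,0,0,0]]]' 0
python3 - <<'E'
from h import *
to(601.8,-326.5,2,72.6);snap('wrist','w5')
E
```

```text
clock: 5.32
tcp_pos: [604.8, -325.5, -4.0]
tool_rot: [3.099, -0.467, 0.05]
ft_force: [0.1, -0.9, -2.5]
gripper_width: 57.6
tcp [ 604.8 -325.5   -4. ] tilt 1.88 yang -107.1 j [ 0.65  0.81 -0.27  1.61  0.29  0.73 -1.63] F [ 0.1 -0.9 -2.5] w 57.6 t 5.3167
delta mm [-2.4  1.8 -6.1] units [-0.06  0.05 -0.15]
spin deg (tool z down => minus world) 0.2734537584873351 units 0.054690751697467024
```

View pics/w5.png

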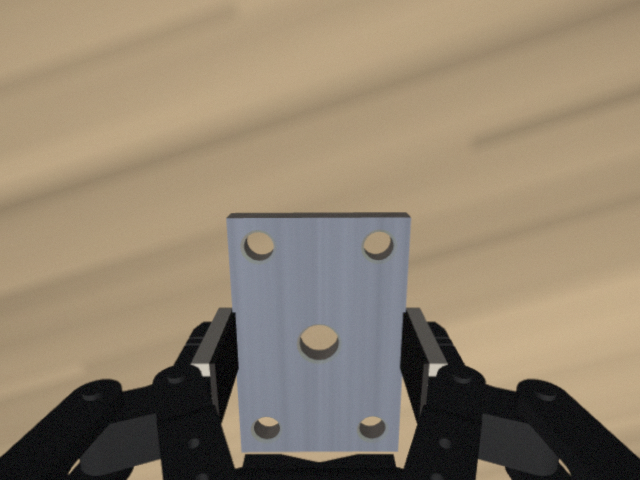

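```bash
python3 -m pendant '[[[0,0,-0.1,0],[0,0,-0.2,0],[0,0,-0.3,0],[0,0,-0.3,0],[0,0,-0.3,0],[0,0,0,0]]]'
python3 - <<'E'
from h import *
to(601.8,-326.5,160,99.5);snap('wrist','w6');snap('scene','sc6')
E
```

```text
clock: 5.87
tcp_pos: [601.4, -324.5, 46.6]
tool_rot: [3.101, -0.467, 0.044]
ft_force: [0.7, -1.3, -2.6]
gripper_width: 58.3
tcp [ 601.4 -324.5   46.6] tilt 1.63 yang -107.1 j [ 0.66  0.73 -0.3   1.61  0.27  0.81 -1.61] F [ 0.7 -1.3 -2.6] w 58.3 t 5.8667
delta mm [   4.2    2.  -113.3] units [ 0.11  0.05 -2.83]
spin deg (tool z down => minus world) -26.639189826077597 units -5.32783796521552
```

View pics/w6.png

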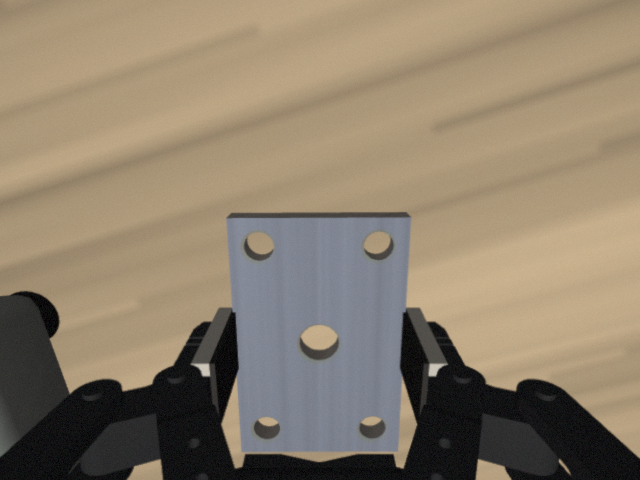

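View pics/sc6.png

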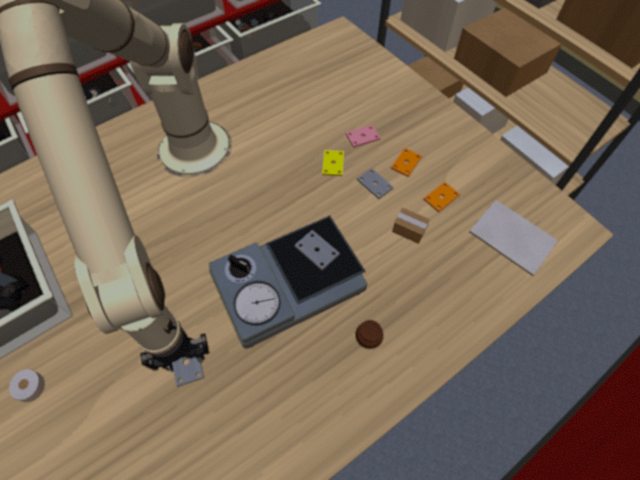

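```bash
python3 -m pendant '[[[0,0,-0.4,0],[0,0,-0.5,-0.5],[0,0,-0.5,-0.9],[0,0,-0.5,-0.9],[0,0,-0.4,-0.9],[0,0,-0.2,-0.9],[0,0,0,-0.9],[0,0,0,-0.3],[0,0,0,0]]]'
python3 - <<'E'
from h import *
s=snap('wrist','w7')
o=arm.get_obs(); print('hole',plane(s,[(319,341)],o['tcp_pos'][2]+12).round(1))
to(559.5,63,170,99.5)
E
```

```text
clock: 6.72
tcp_pos: [595.1, -322.2, 153.9]
tool_rot: [3.117, 0.292, 0.029]
ft_force: [-0.8, -0.5, -3.4]
gripper_width: 58.0
hole [[ 593.9 -321.8  165.8]]
tcp [ 595.1 -322.2  153.8] tilt 1.23 yang -79.4 j [ 0.77  0.62 -0.45  1.56  0.3   1.01 -1.15] F [ 1.   0.8 -2.8] w 58.0 t 6.7667
delta mm [  36.4 -385.   -20.3] units [ 0.91 -9.62 -0.51]
spin deg (tool z down => minus world) 1.119624296157042 units 0.2239248592314084
```

View pics/w7.png

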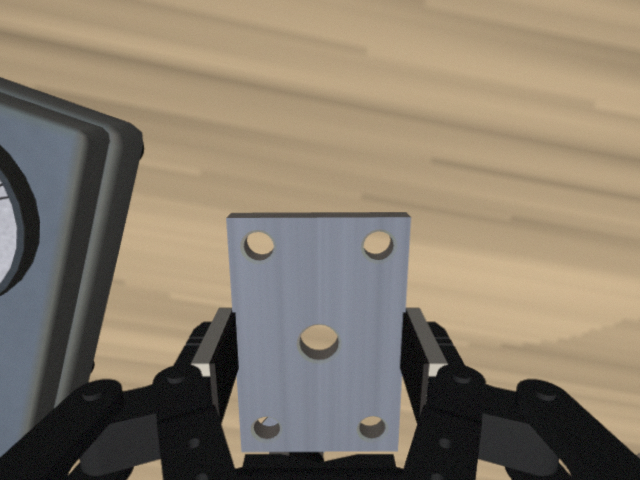

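```bash
python3 -m pendant '[[[0,-0.3,-0.3,0],[-0.1,-0.7,-0.2,0],[-0.1,-0.9,0,0],[-0.1,-0.9,0,0],[-0.1,-0.9,0,0],[-0.1,-0.9,0,0],[-0.1,-0.9,0,0],[-0.1,-0.9,0,0],[-0.1,-0.9,0,0],[0,-0.8,0,0],[0,-0.5,0,0],[0,-0.3,0,0]]]'
python3 - <<'E'
from h import *
to(559.5,63,170,99.5)
E
```

```text
clock: 7.77
tcp_pos: [493.4, 30.1, 168.9]
tool_rot: [3.116, 0.245, 0.025]
ft_force: [0.6, -1.2, -1.6]
gripper_width: 58.1
tcp [493.4  30.1 168.9] tilt 1.29 yang -81.0 j [ 0.38  0.31 -0.59  2.    0.25  0.88 -1.76] F [ 0.6 -1.2 -1.6] w 58.1 t 7.7667
delta mm [ 70.4 -22.2  -0.5] units [ 1.76 -0.56 -0.01]
spin deg (tool z down => minus world) -0.5174416362047509 units -0.10348832724095018
```

```bash
python3 -m pendant '[[[0,-0.3,0,0],[0,-0.2,0,0],[0,0,0,0],[0,0,0,0]]]'
python3 - <<'E'
from h import *
s=snap('wrist','w8'); 
to(559.5,63,170,99.5)
E
```

```text
clock: 8.1
tcp_pos: [488.3, 55.8, 169.5]
tool_rot: [3.116, 0.253, 0.025]
ft_force: [-0.0, 0.1, -2.4]
gripper_width: 58.1
tcp [488.4  55.6 169.5] tilt 1.27 yang -80.8 j [ 0.34  0.31 -0.6   2.01  0.25  0.88 -1.81] F [-0.2  0.7 -2.5] w 57.9 t 8.15
delta mm [71.3  4.2  0.6] units [1.78 0.1  0.01]
spin deg (tool z down => minus world) -0.2652227611240505 units -0.0530445522248101
```

View pics/w8.png

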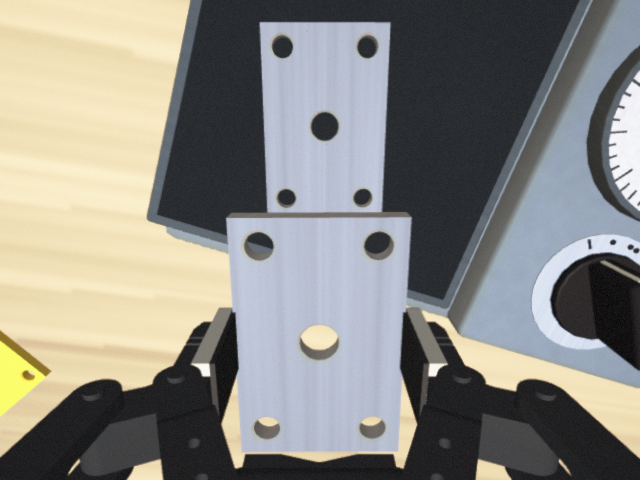

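```bash
python3 - <<'E'
from h import *
s=snap('wrist')
g=cv2.cvtColor(s['img'],cv2.COLOR_BGR2GRAY)
P=plane(s,[(324.5,126),(282.5,46.5),(368,46.5),(286.5,197.5),(362.5,197.5)],98.3)[:,:2]; print(P.round(1).tolist())
l=(P[1]+P[2]-P[3]-P[4]); print('ang',np.degrees(np.arctan2(l[1],l[0])),'mean corners',P[1:].mean(0), 'dist',np.linalg.norm(l)/2,np.linalg.norm(P[1]-P[2]))
z=arm.get_obs()['tcp_pos'][2]+12
H=plane(s,[(319,342),(228,214),(410,214),(242,452),(397,452)],z)[:,:2]; print(H.round(1).tolist())
l=(H[1]+H[2]-H[3]-H[4]); print('ang',np.degrees(np.arctan2(l[1],l[0])),'mean',H[1:].mean(0),np.linalg.norm(l)/2,np.linalg.norm(H[1]-H[2]))
to(559.5,63,170,99.5)
E
```

```text
[[557.8, 63.4], [589.8, 88.6], [596.3, 49.2], [519.4, 77.0], [525.6, 38.0]]
ang 9.194766917700706 mean corners [557.76066653  63.20562586] dist 71.4200915528454 39.93141021002682
[[486.9, 56.1], [528.4, 92.5], [537.6, 34.5], [435.4, 77.8], [444.0, 18.5]]
ang 9.360758564904032 mean [486.36682634  55.81306493] 94.57928371634463 58.68077253584329
tcp [488.5  55.1 169.4] tilt 1.28 yang -80.8 j [ 0.34  0.31 -0.6   2.01  0.25  0.88 -1.81] F [-0.6 -0.2 -2.2] w 57.8 t 8.2
delta mm [71.3  3.5  0.5] units [1.78 0.09 0.01]
spin deg (tool z down => minus world) -0.3129701602132968 units -0.06259403204265937
```

```bash
python3 -m pendant '[[[0.4,0.03,0,0],[0.5,0.03,0,0],[0.5,0.03,0.2,0],[0.3,0,0.3,0],[0,0,0.3,0],[0,0,0.2,0],[0,0,0,0],[0,0,0,0]]]'
python3 - <<'E'
from h import *
to(559.3,62.5,94,99.3)
E
```

```text
clock: 8.87
tcp_pos: [559.2, 49.6, 126.6]
tool_rot: [3.112, 0.224, 0.018]
ft_force: [0.3, -0.5, -2.7]
gripper_width: 57.9
tcp [559.2  49.6 126.6] tilt 1.39 yang -81.8 j [ 0.28  0.49 -0.54  1.87  0.35  0.86 -1.87] F [ 0.3 -0.5 -2.7] w 57.9 t 8.8667
delta mm [  1.6 -13.4  32.4] units [ 0.04 -0.34  0.81]
spin deg (tool z down => minus world) -1.0843218703763569 units -0.21686437407527137
```

```bash
python3 -m pendant '[[[0.02,-0.17,0.1,-0.1],[0.02,-0.17,0.1,-0.1],[0,0,0.1,0],[0,0,0,0]]]'
python3 - <<'E'
from h import *
to(559.3,62.5,94,99.3)
E
```

```text
clock: 9.2
tcp_pos: [557.4, 63.5, 114.3]
tool_rot: [3.109, 0.252, 0.018]
ft_force: [-0.3, -0.6, -2.5]
gripper_width: 58.2
tcp [557.4  63.5 114.3] tilt 1.44 yang -80.7 j [ 0.25  0.51 -0.54  1.88  0.37  0.84 -1.89] F [-0.3 -0.6 -2.5] w 58.2 t 9.2
delta mm [ 1.5  0.9 20.3] units [0.04 0.02 0.51]
spin deg (tool z down => minus world) -0.02204401023590208 units -0.004408802047180416
```

```bash
python3 -m pendant '[[[0.03,0.02,0.1,0],[0,0,0.1,0],[0,0,0.07,0],[0,0,0,0]]]'
python3 - <<'E'
from h import *
to(559.3,62.5,94,99.3); snap('wrist','w9')
E
```

```text
clock: 9.53
tcp_pos: [559.2, 63.6, 103.2]
tool_rot: [3.109, 0.255, 0.02]
ft_force: [-0.6, 0.1, -3.1]
gripper_width: 58.1
tcp [559.2  63.6 103.2] tilt 1.48 yang -80.6 j [ 0.24  0.52 -0.53  1.88  0.39  0.82 -1.9 ] F [-0.6  0.1 -3.1] w 58.1 t 9.5333
delta mm [-0.2  0.9  9.2] units [-0.    0.02  0.23]
spin deg (tool z down => minus world) 0.08477718242045285 units 0.01695543648409057
```

View pics/w9.png

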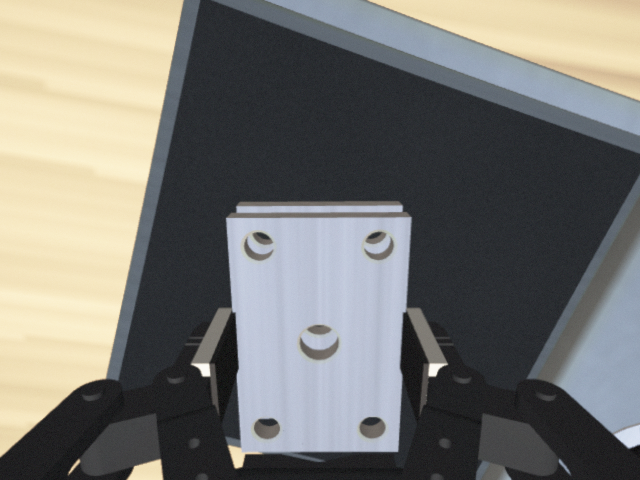

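```bash
python3 -m pendant '[[[0,0.02,0.08,0],[0,0,0.06,0],[0,0,0.04,0],[0,0,0,0]]]'
python3 -m pendant '[[[0,0,0.04,0],[0,0,0.03,0],[0,0,0,0]]]'
python3 - <<'E'
from h import *
to(559.3,62.5,94,99.3)
E
```

```text
clock: 9.92
tcp_pos: [559.9, 62.2, 95.7]
tool_rot: [3.109, 0.254, 0.021]
ft_force: [0.2, -0.4, -3.2]
gripper_width: 57.9
clock: 10.17
tcp_pos: [560.1, 62.1, 93.2]
tool_rot: [3.108, 0.254, 0.021]
ft_force: [-2.5, -0.4, 0.6]
gripper_width: 58.0
tcp [560.1  62.1  93.2] tilt 1.52 yang -80.7 j [ 0.23  0.54 -0.52  1.89  0.4   0.8  -1.91] F [-2.5 -0.4  0.6] w 58.0 t 10.1667
delta mm [-0.7 -0.5 -0.8] units [-0.02 -0.01 -0.02]
spin deg (tool z down => minus world) 0.03235444841766366 units 0.006470889683532733
```

```bash
python3 -m pendant '[[[0,0,0,0],[0,0,0,0],[0,0,0,0]]]' 0.85
python3 -m pendant '[[[0,0,-0.2,0],[0,0,-0.3,0],[0,0,-0.4,0],[0,0,-0.4,0],[-0.2,0,-0.3,0],[-0.4,0,0,0],[-0.3,0,0,0],[0,0,0,0]]]' 1
python3 - <<'E'
from h import *
to(559.3,62.5,170,99.3); snap('wrist','w10')
E
```

```text
clock: 10.42
tcp_pos: [561.4, 62.5, 94.2]
tool_rot: [3.108, 0.254, 0.026]
ft_force: [0.5, -0.1, -0.3]
gripper_width: 72.8
clock: 11.08
tcp_pos: [526.3, 59.4, 168.3]
tool_rot: [3.109, 0.256, 0.037]
ft_force: [0.3, 0.1, -0.3]
gripper_width: 85.3
tcp [526.3  59.4 168.3] tilt 1.87 yang -80.6 j [ 0.31  0.37 -0.59  1.93  0.3   0.9  -1.84] F [ 0.3  0.1 -0.3] w 85.3 t 11.0833
delta mm [33.1  2.4 -1. ] units [ 0.83  0.06 -0.02]
spin deg (tool z down => minus world) 0.10540395789291779 units 0.021080791578583558
```

View pics/w10.png

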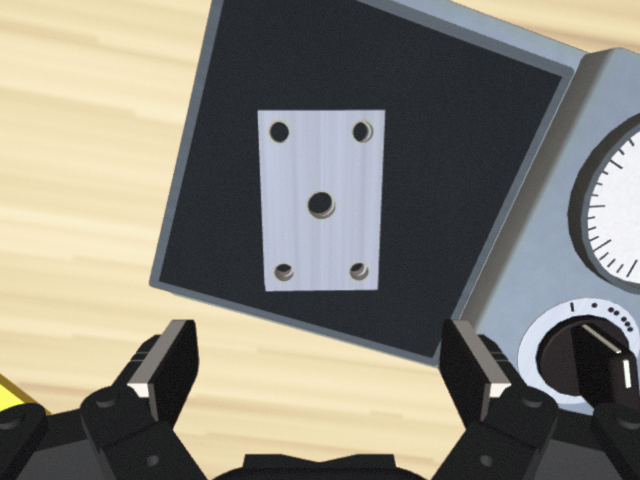

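Plate 2 is set down flush on plate 1, with the pile's centre hole at (321,205). I'll measure the pile, pan and knob here, then go for the third plate.

```bash
python3 - <<'E'
from h import *
s=snap('wrist')
print('pile',rect(s,(300,205),104.6,110), plane(s,[(321,205)],104.6).round(1))
C=plane(s,[(151,284),(436,367),(572,70)],88.6); print('pan corners',C.round(1).tolist(),'centre',((C[0]+C[2])/2).round(1))
print('ring est', plane(s,[(583,352)],86).round(1), 'line ends top',plane(s,[(585,324),(628,362)],128).round(1).tolist())
to(439,357,170,93.9)
E
```

```text
pile (557.9, 62.5, 92.9, 61.2, 9.5) [[559.5  62.7 104.6]]
pan corners [[495.8, 149.5, 88.6], [467.1, -25.0, 88.6], [643.3, -50.6, 88.6]] centre [569.6  49.5  88.6]
ring est [[ 490.  -113.2   86. ]] line ends top [[525.8, -73.9, 128.0], [508.8, -102.4, 128.0]]
tcp [528.1  59.6 168.1] tilt 1.91 yang -80.6 j [ 0.31  0.38 -0.59  1.92  0.3   0.9  -1.84] F [1.1 0.6 1.1] w 85.5 t 11.1833
delta mm [ -39.2 -307.8  -10.1] units [-0.98 -7.7  -0.25]
spin deg (tool z down => minus world) 5.484901007291228 units 1.0969802014582455
```

```bash
python3 -m pendant '[[[-0.12,-0.4,0,0],[-0.12,-0.7,0,0],[-0.12,-0.8,0,0.4],[-0.12,-0.8,0,0.4],[-0.12,-0.8,0,0.3],[-0.12,-0.8,0,0],[-0.12,-0.8,0,0],[-0.12,-0.8,0,0],[0,-0.6,0,0],[0,-0.4,0,0],[0,0,0,0],[0,0,0,0]]]'
python3 - <<'E'
from h import *
s=snap('wrist','w11')
to(439,357,170,93.9)
E
```

```text
clock: 12.18
tcp_pos: [467.4, 342.3, 157.5]
tool_rot: [3.123, 0.083, 0.039]
ft_force: [0.8, -0.9, -0.2]
gripper_width: 85.4
tcp [467.2 342.3 157.6] tilt 1.72 yang -87.0 j [-0.23  0.49 -0.6   1.81  0.37  0.95 -2.51] F [ 0.4 -0.  -0.5] w 85.5 t 12.2333
delta mm [-27.1 -16.  -13.3] units [-0.68 -0.4  -0.33]
spin deg (tool z down => minus world) -0.8753411162069256 units -0.1750682232413851
```

View pics/w11.png

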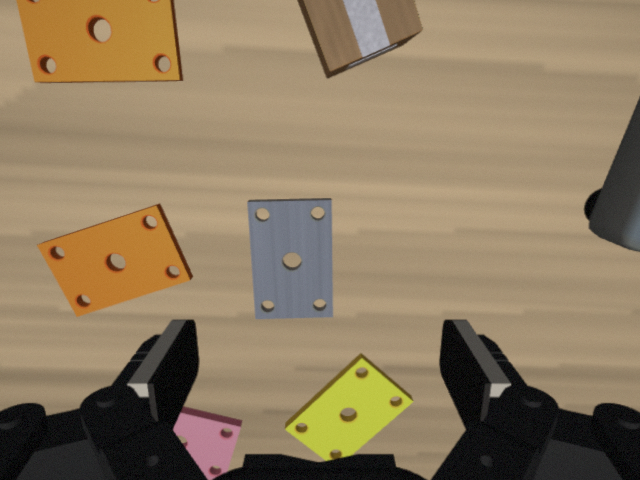

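J7 is near its limit (-2.51), so I'll turn half a turn the other way. The grasp is equivalent, and it leaves range for the knob.

```bash
for i in 1 2 3; do python3 -m pendant '[[[0,0,0,-1],[0,0,0,-1],[0,0,0,-1],[0,0,0,-1],[0,0,0,-1],[0,0,0,-1],[0,0,0,-1],[0,0,0,-1],[0,0,0,-1],[0,0,0,-1],[0,0,0,-1],[0,0,0,-1]]]' ; done
python3 - <<'E'
from h import *
s=snap('wrist','w12')
to(439,357,120,93.9)
E
```

```text
clock: 13.23
tcp_pos: [477.3, 318.6, 154.5]
tool_rot: [2.627, 1.648, 0.006]
ft_force: [-0.3, -0.6, 0.9]
gripper_width: 85.4
clock: 14.23
tcp_pos: [488.7, 290.1, 150.7]
tool_rot: [1.421, 2.75, -0.055]
ft_force: [-0.3, 0.9, -0.5]
gripper_width: 84.9
clock: 15.23
tcp_pos: [499.1, 261.0, 145.5]
tool_rot: [-0.176, 3.117, -0.119]
ft_force: [0.5, 0.4, -0.2]
gripper_width: 85.5
tcp [499.3 260.3 145.2] tilt 4.51 yang 96.7 j [ 0.28  0.8  -1.24  1.82  0.88  1.23  0.43] F [ 0.7 -0.9  0.4] w 85.6 t 15.2833
delta mm [ 48.8 104.7  16.5] units [1.22 2.62 0.41]
spin deg (tool z down => minus world) 2.8002394980971417 units 0.5600478996194284
```

View pics/w12.png

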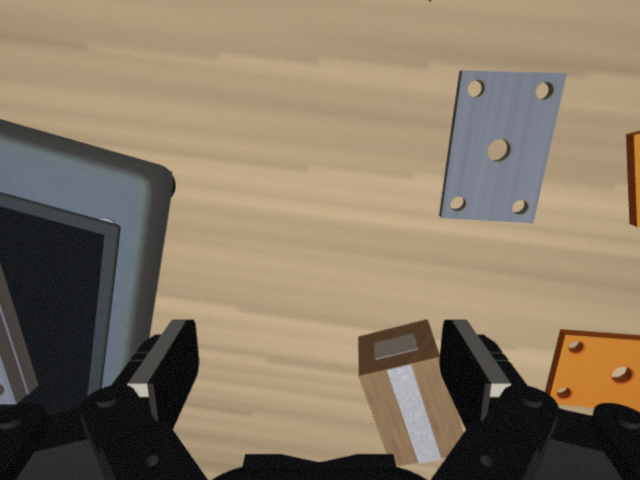

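```bash
sed -i "s/    print('delta mm'/    print('toolz',Rm[:,2].round(3)); print('delta mm'/" h.py
python3 - <<'E'
from h import *
to(439,357,130,93.9)
E
python3 -m pendant '[[[0.2,0.4,0,0],[0.3,0.6,0,0],[0.3,0.6,0,0.2],[0.2,0.4,0,0.2],[0.1,0.2,0,0.1],[0,0,0,0],[0,0,0,0]]]'
python3 - <<'E'
from h import *
to(439,357,130,93.9)
E
```

```text
tcp [499.3 260.3 145.2] tilt 4.51 yang 96.7 j [ 0.28  0.8  -1.24  1.82  0.88  1.23  0.43] F [ 0.7 -0.9  0.4] w 85.6 t 15.2833
toolz [ 0.022 -0.076 -0.997]
delta mm [ 48.7 103.9   6.5] units [1.22 2.6  0.16]
spin deg (tool z down => minus world) 2.8002394980971417 units 0.5600478996194284
clock: 15.87
tcp_pos: [451.3, 332.8, 134.0]
tool_rot: [-0.061, 3.121, -0.133]
ft_force: [0.7, -0.3, -0.5]
gripper_width: 85.4
tcp [451.3 332.8 134. ] tilt 4.99 yang 92.2 j [ 0.1   0.8  -1.2   1.81  0.87  1.22  0.2 ] F [ 0.7 -0.3 -0.5] w 85.4 t 15.8667
toolz [ 0.019 -0.085 -0.996]
delta mm [11.4 24.9  1.7] units [0.28 0.62 0.04]
spin deg (tool z down => minus world) -1.702388428414224 units -0.3404776856828448
```

```bash
python3 -m pendant '[[[0,0,0,0],[0,0,0,0],[0,0,0,0],[0,0,0,0],[0,0,0,0],[0,0,0,0]]]'
python3 - <<'E'
from h import *
to(439,357,130,93.9)
E
python3 -m pendant '[[[0,0,0,0.5],[0,0,0,0.5],[0,0,0,0.5],[0,0,0,0.5],[0,0,0,0.5],[0,0,0,0.5],[0,0,0,0.5],[0,0,0,0.5]]]'
python3 - <<'E'
from h import *
to(439,357,130,93.9)
E
```

```text
clock: 16.37
tcp_pos: [455.5, 326.8, 133.5]
tool_rot: [-0.044, 3.12, -0.139]
ft_force: [0.1, -0.1, -0.3]
gripper_width: 85.3
tcp [455.5 326.8 133.5] tilt 5.21 yang 91.6 j [ 0.11  0.8  -1.2   1.81  0.87  1.22  0.2 ] F [ 0.1 -0.1 -0.3] w 85.3 t 16.3667
toolz [ 0.02  -0.089 -0.996]
delta mm [15.7 30.9  0.5] units [0.39 0.77 0.01]
spin deg (tool z down => minus world) -2.317374202485098 units -0.4634748404970196
clock: 17.03
tcp_pos: [456.4, 325.5, 133.2]
tool_rot: [0.523, 3.061, -0.131]
ft_force: [-0.1, -0.6, -0.4]
gripper_width: 85.5
tcp [456.4 325.5 133.2] tilt 5.17 yang 70.5 j [ 0.08  0.76 -1.13  1.82  0.82  1.18 -0.12] F [-0.1 -0.6 -0.4] w 85.5 t 17.0333
toolz [ 0.018 -0.088 -0.996]
delta mm [26.9 24.1  0. ] units [0.67 0.6  0.  ]
spin deg (tool z down => minus world) -23.40726208651165 units -4.68145241730233
```

```bash
python3 -m pendant '[[[0.4,0.4,0.1,-0.9],[0.3,0.3,0.2,-1],[0.1,0.3,0.2,-1],[0,0.2,0.2,-1],[0,0,0.1,-0.8]]]'
python3 - <<'E'
from h import *
s=snap('wrist','w13')
to(439,357,60,93.9)
E
```

```text
clock: 17.45
tcp_pos: [439.8, 379.2, 96.5]
tool_rot: [-0.125, 3.117, -0.139]
ft_force: [0.4, 0.1, -0.2]
gripper_width: 85.6
tcp [439.6 378.3  95.8] tilt 5.26 yang 94.8 j [-0.02  0.88 -1.15  1.78  0.93  1.2   0.16] F [-0.1  0.5 -0.6] w 85.3 t 17.5
toolz [ 0.022 -0.089 -0.996]
delta mm [  2.9 -17.9  37.6] units [ 0.07 -0.45  0.94]
spin deg (tool z down => minus world) 0.8519140817077044 units 0.1703828163415409
```

View pics/w13.png

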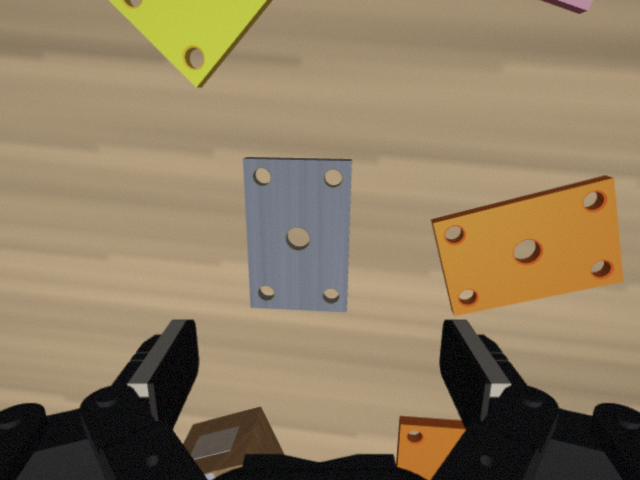

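```bash
python3 - <<'E'
from h import *
s=snap('wrist')
r=rect(s,(298,200),8,110); print('A',r,plane(s,[(298,238)],8).round(1))
print('carton top corners',plane(s,[(181,442),(262,408)],50).round(1).tolist(), 'orange corner',plane(s,[(432,220),(454,313)],8).round(1).tolist())
to(r[0],r[1],20,r[4]+90)
E
```

```text
A (437.8, 358.8, 91.9, 59.9, 4.1) [[436.6 358.4   8. ]]
carton top corners [[554.5, 303.5, 50.0], [523.1, 349.9, 50.0]] orange corner [[417.6, 432.1, 8.0], [472.9, 454.3, 8.0]]
tcp [439.7 377.8  96.3] tilt 5.27 yang 94.3 j [-0.02  0.87 -1.15  1.78  0.93  1.2   0.15] F [-0.3  0.1 -0.3] w 85.5 t 17.55
toolz [ 0.022 -0.089 -0.996]
delta mm [  4.5 -11.8  77.6] units [ 0.11 -0.3   1.94]
spin deg (tool z down => minus world) 0.19962326356075266 units 0.03992465271215053
```

```bash
python3 -m pendant '[[[0.11,-0.3,0.4,0],[0,0,0.6,0],[0,0,0.5,0],[0,0,0.3,0],[0,0,0,0]]]' 0.85
python3 - <<'E'
from h import *
to(437.6,358.7,0,94.1)
snap('wrist','w14')
E
```

```text
clock: 17.97
tcp_pos: [440.2, 359.0, 25.9]
tool_rot: [-0.094, 3.115, -0.136]
ft_force: [-0.6, -0.3, 0.6]
gripper_width: 72.5
tcp [440.2 359.   25.9] tilt 5.16 yang 93.4 j [-0.03  0.94 -1.06  1.84  1.02  1.09  0.08] F [-0.6 -0.3  0.6] w 72.5 t 17.9667
toolz [ 0.025 -0.086 -0.996]
delta mm [ 3.2  2.1 25.8] units [0.08 0.05 0.64]
spin deg (tool z down => minus world) -0.6968072306676447 units -0.13936144613352894
```

View pics/w14.png

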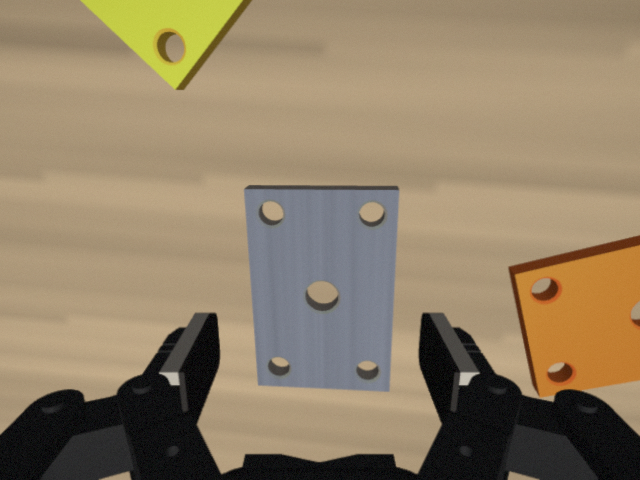

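```bash
python3 -m pendant '[[[0.08,0.05,0.3,-0.1],[0,0,0.2,0],[0,0,0.1,0],[0,0,0.04,0]]]'
python3 - <<'E'
from h import *
to(437.6,358.7,-4,94.1)
E
```

```text
clock: 18.35
tcp_pos: [439.2, 361.6, 2.6]
tool_rot: [-0.105, 3.11, -0.129]
ft_force: [-0.3, -0.6, -0.2]
gripper_width: 72.7
tcp [439.2 361.6   2.6] tilt 4.98 yang 93.8 j [-0.05  0.97 -1.03  1.85  1.06  1.06  0.06] F [-0.3 -0.6 -0.2] w 72.7 t 18.35
toolz [ 0.029 -0.082 -0.996]
delta mm [ 2.  -2.2  6.7] units [ 0.05 -0.05  0.17]
spin deg (tool z down => minus world) -0.28051333270380496 units -0.056102666540760994
```

```bash
python3 -m pendant '[[[0.06,-0.05,0.1,0],[0,0,0.06,0],[0,0,0.03,0]]]'
python3 - <<'E'
from h import *
to(437.6,358.7,-4,94.1)
snap('wrist','w15')
E
```

```text
clock: 18.6
tcp_pos: [437.2, 359.4, -5.0]
tool_rot: [-0.105, 3.11, -0.127]
ft_force: [1.3, 0.3, 6.6]
gripper_width: 72.4
tcp [437.2 359.4  -5. ] tilt 4.93 yang 93.8 j [-0.05  0.98 -1.03  1.86  1.08  1.05  0.05] F [1.3 0.3 6.6] w 72.4 t 18.6
toolz [ 0.03  -0.08  -0.996]
delta mm [-0.3 -0.8 -0.9] units [-0.01 -0.02 -0.02]
spin deg (tool z down => minus world) -0.2800475386147383 units -0.05600950772294766
```

View pics/w15.png

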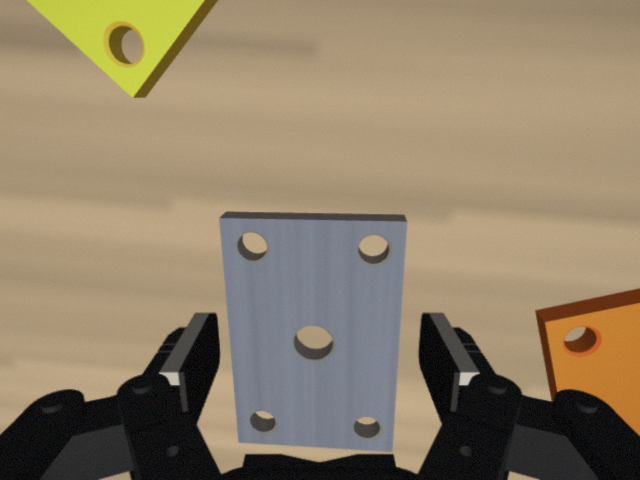

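```bash
python3 -m pendant '[[[0,0,0,0],[0,0,-0.02,0],[0,0,0,0],[0,0,0,0]]]' 0
python3 - <<'E'
from h import *
to(437.6,358.7,-4,94.1)
snap('wrist','w16')
E
```

```text
clock: 18.98
tcp_pos: [437.5, 365.1, -0.2]
tool_rot: [-0.108, 3.107, -0.113]
ft_force: [0.5, -0.5, -4.0]
gripper_width: 57.9
tcp [ 4.375e+02  3.651e+02 -2.000e-01] tilt 4.51 yang 93.9 j [-0.05  0.97 -1.03  1.85  1.07  1.04  0.05] F [ 0.5 -0.5 -4. ] w 57.9 t 18.9833
toolz [ 0.033 -0.071 -0.997]
delta mm [ 0.5 -6.1  4.2] units [ 0.01 -0.15  0.11]
spin deg (tool z down => minus world) -0.17559844111941914 units -0.035119688223883824
```

View pics/w16.png

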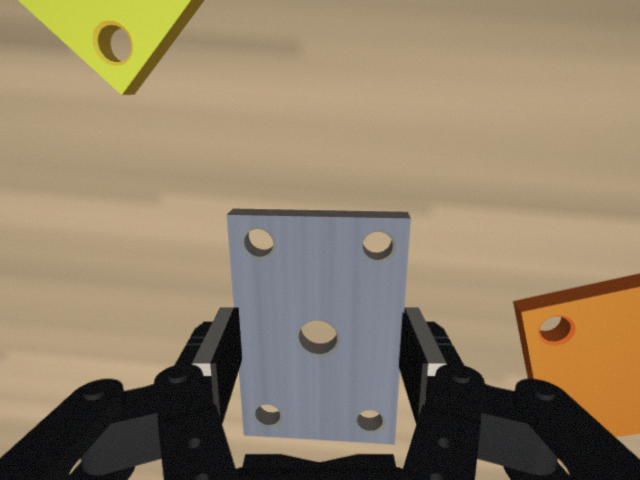

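```bash
python3 -m pendant '[[[0,0,-0.2,0],[0,0,-0.5,0],[0,0,-0.8,0],[0,0,-0.8,0],[0,0,-0.8,0],[0,0,-0.7,0],[0,0,-0.4,0]]]'
python3 - <<'E'
from h import *
to(558,62.7,170,99.5)
snap('wrist','w17');snap('side','s17')
E
```

```text
clock: 19.62
tcp_pos: [428.0, 370.6, 167.0]
tool_rot: [-0.109, 3.121, -0.135]
ft_force: [0.8, 0.3, -2.2]
gripper_width: 57.5
tcp [428.  370.6 167. ] tilt 5.05 yang 94.0 j [ 0.04  0.78 -1.24  1.77  0.83  1.28  0.19] F [ 0.8  0.3 -2.2] w 57.5 t 19.6167
toolz [ 0.019 -0.086 -0.996]
delta mm [-108.1 -315.2   25.9] units [-2.7  -7.88  0.65]
spin deg (tool z down => minus world) -5.537991100940829 units -1.1075982201881658
```

View pics/w17.png

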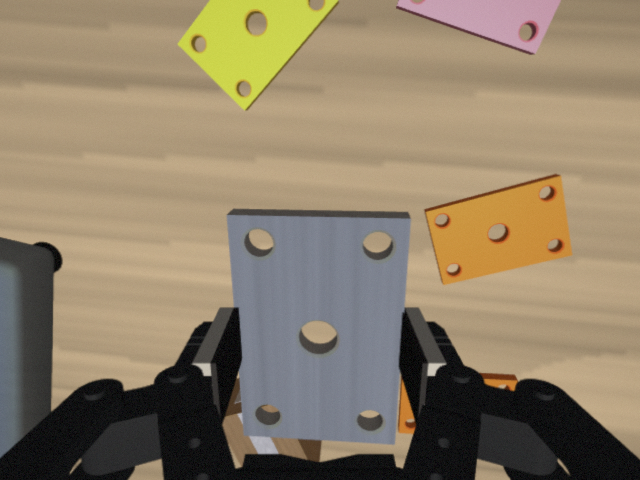

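View pics/s17.png

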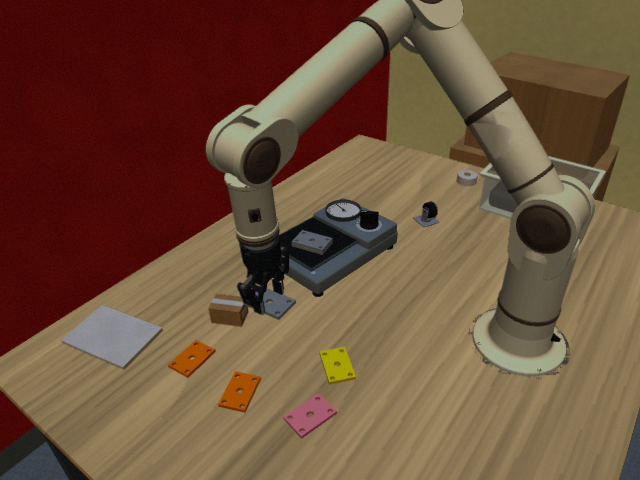

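```bash
python3 -m pendant '[[[-0.3,-0.4,0,0],[-0.45,-0.7,0,0],[-0.5,-0.9,0,-0.3],[-0.5,-0.9,0,-0.3],[-0.5,-0.9,0,-0.3],[-0.5,-0.9,0,-0.2],[-0.5,-0.9,0,0],[-0.5,-0.9,0,0],[-0.3,-0.7,0,0],[-0.1,-0.3,0,0]]]'
python3 - <<'E'
from h import *
to(558,62.7,170,99.5)
E
```

```text
clock: 20.55
tcp_pos: [628.8, 84.5, 179.4]
tool_rot: [0.288, -3.121, 0.145]
ft_force: [1.4, -0.1, -3.2]
gripper_width: 57.1
tcp [628.8  84.5 179.4] tilt 5.3 yang 100.6 j [ 0.55  0.87 -1.25  1.62  0.92  1.36  0.9 ] F [ 1.4 -0.1 -3.2] w 57.1 t 20.55
toolz [ 0.004 -0.092 -0.996]
delta mm [73.4 -7.6 11. ] units [ 1.84 -0.19  0.28]
spin deg (tool z down => minus world) 1.0730451775946506 units 0.21460903551893012
```

```bash
python3 - <<'E'
from h import *
s=snap('wrist','w18')
to(558,62.7,170,99.5)
E
```

```text
tcp [629.4  81.9 178.6] tilt 5.4 yang 100.4 j [ 0.55  0.87 -1.24  1.61  0.92  1.36  0.9 ] F [ 1.3 -3.1 -4.1] w 57.5 t 20.6
toolz [ 0.003 -0.094 -0.996]
delta mm [73.6 -5.2 10.2] units [ 1.84 -0.13  0.25]
spin deg (tool z down => minus world) 0.8733209849821861 units 0.17466419699643723
```

View pics/w18.png

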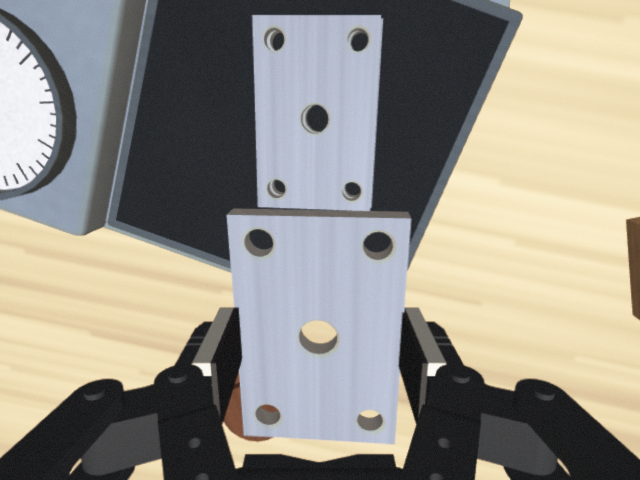

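```bash
cat >> h.py <<'E'
def pnp(s,c):
    "c: hole pixels far-left,far-right,near-right,near-left (bolt holes 71.5x40) of plate top"
    obj=np.array([[36,-20,0],[36,20,0],[-36,20,0],[-36,-20,0]],float)
    return obj
def pnpc(s,c):
    "c: outline corners far-left,far-right,near-right,near-left"
    obj=np.array([[46,30,0],[46,-30,0],[-46,-30,0],[-46,30,0]],float)
    ok,rv,tv=cv2.solvePnP(obj,np.array(c,float),K(s),D(s),flags=cv2.SOLVEPNP_IPPE)
    E=np.array(s['extrinsics']); Rw=E[:3,:3]@cv2.Rodrigues(rv)[0]; return (E[:3,:3]@tv.ravel()+E[:3,3]),Rw
E
python3 - <<'E'
from h import *
s=snap('wrist')
print('pile',rect(s,(290,100),104.6,120),plane(s,[(316.5,118.5)],104.6).round(1))
c,Rw=pnpc(s,[(228,213.5),(410,214.5),(396.5,443.5),(242.5,434)])
o=arm.get_obs();Rm=R.from_rotvec(o['tool_rot']).as_matrix()
print('held c',c.round(1),'normal world',Rw[:,2].round(3),'long ang',np.degrees(np.arctan2(Rw[1,0],Rw[0,0])).round(1),'rel tcp',(c-o['tcp_pos']).round(1),'in tool',(Rm.T@(c-o['tcp_pos'])).round(1),'normal in tool',(Rm.T@Rw[:,2]).round(3))
z=o['tcp_pos'][2]+8
print('hole plane',plane(s,[(318,336)],c[2]).round(1),plane(s,[(318,336)],z).round(1))
to(558,62.7,110,99.5)
E
```

```text
pile (560.7, 59.8, 98.9, 98.5, 11.7) [[558.2  61.2 104.6]]
held c [629.5  83.1 188.1] normal world [0.033 0.03  0.999] long ang -169.7 rel tcp [ 1.8 -1.8  9.3] in tool [-1.3 -2.9 -9.1] normal in tool [-0.024 -0.068 -0.997]
hole plane [[629.1  83.  188.1]] [[629.9  83.  186.8]]
tcp [627.7  84.9 178.8] tilt 5.29 yang 100.5 j [ 0.55  0.87 -1.24  1.62  0.91  1.36  0.89] F [-0.3 -1.1 -2.5] w 57.4 t 20.65
toolz [ 0.003 -0.092 -0.996]
delta mm [71.6 -2.8 70.3] units [ 1.79 -0.07  1.76]
spin deg (tool z down => minus world) 1.00502350950444 units 0.20100470190088798
```

```bash
python3 -m pendant '[[[0.4,-0.02,0.1,0.1],[0.6,-0.03,0.2,0.1],[0.5,0,0.3,0],[0.3,0,0.4,0],[0,0,0.3,0],[0,0,0.1,0]]]'
python3 - <<'E'
from h import *
to(557.3,62.5,103,99.4)
E
```

```text
clock: 21.15
tcp_pos: [548.0, 66.3, 114.9]
tool_rot: [0.261, -3.112, 0.14]
ft_force: [1.4, 0.6, -2.9]
gripper_width: 57.4
tcp [548.   66.3 114.9] tilt 5.21 yang 99.6 j [ 0.64  0.85 -1.24  1.86  0.95  1.21  0.78] F [ 1.4  0.6 -2.9] w 57.4 t 21.15
toolz [-0.008 -0.09  -0.996]
delta mm [-8.8 -4.2 12.2] units [-0.22 -0.11  0.3 ]
spin deg (tool z down => minus world) 0.2353595010568199 units 0.04707190021136398
```

```bash
python3 -m pendant '[[[-0.2,-0.1,0.03,0],[-0.04,0,0.03,0],[0,0,0.02,0]]]'
python3 - <<'E'
from h import *
snap('wrist','w19');snap('side','s19');snap('scene','sc19')
to(557.3,62.5,103,99.4)
im=cv2.imread('pics/s19.png')[180:300,240:400];im2=cv2.imread('pics/sc19.png')[200:320,240:400]
cv2.imwrite('pics/c19.png',cv2.resize(np.hstack([im,im2]),None,fx=2.5,fy=2.5,interpolation=cv2.INTER_CUBIC))
E
```

```text
clock: 21.4
tcp_pos: [558.8, 64.6, 109.8]
tool_rot: [0.264, -3.11, 0.139]
ft_force: [0.2, 0.4, -2.8]
gripper_width: 57.4
tcp [558.6  64.5 110.3] tilt 5.2 yang 99.8 j [ 0.63  0.87 -1.23  1.84  0.96  1.22  0.79] F [ 0.1  1.4 -4.3] w 57.2 t 21.55
toolz [-0.01  -0.09  -0.996]
delta mm [ 1.4 -1.1  7.5] units [ 0.04 -0.03  0.19]
spin deg (tool z down => minus world) 0.36082819164668933 units 0.07216563832933787
```

View pics/w19.png

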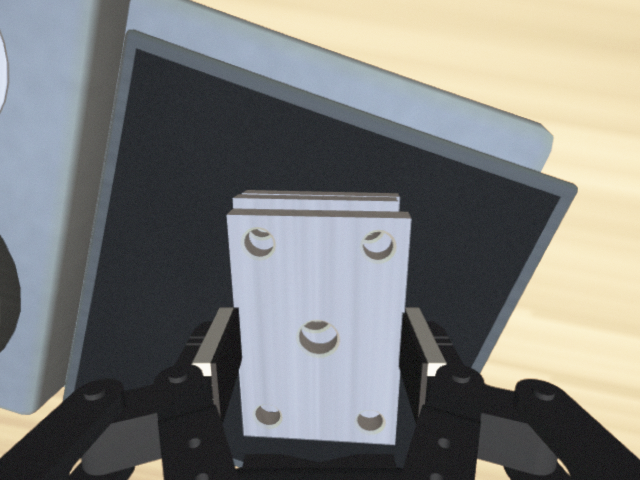

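View pics/c19.png

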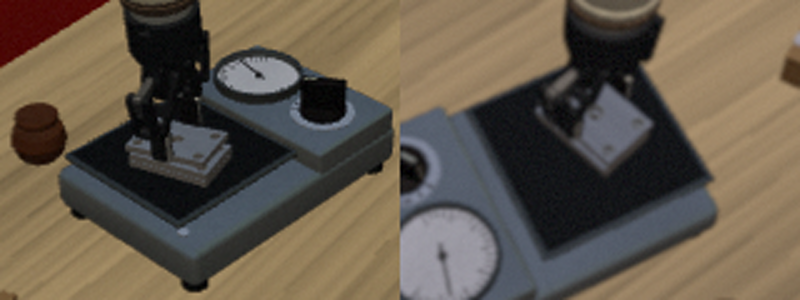

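```bash
python3 -m pendant '[[[0.04,-0.03,0.08,0.05],[0,0,0.05,0]]]'
python3 - <<'E'
from h import *
to(557.3,62.5,103,99.4);snap('wrist','w20')
E
```

```text
clock: 21.72
tcp_pos: [558.1, 63.3, 106.2]
tool_rot: [0.257, -3.113, 0.139]
ft_force: [0.4, -0.2, -2.6]
gripper_width: 57.5
tcp [558.1  63.3 106.2] tilt 5.15 yang 99.5 j [ 0.63  0.87 -1.22  1.84  0.97  1.21  0.78] F [ 0.4 -0.2 -2.6] w 57.5 t 21.7167
toolz [-0.007 -0.089 -0.996]
delta mm [ 0.9 -0.4  3.3] units [ 0.02 -0.01  0.08]
spin deg (tool z down => minus world) 0.08890773608176517 units 0.017781547216353034
```

View pics/w20.png

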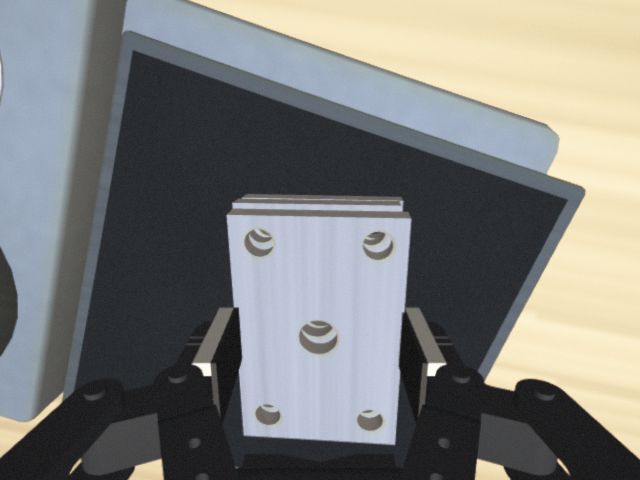

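```bash
python3 -m pendant '[[[0.05,-0.01,0.06,0],[0,0,0.03,0]]]'
python3 -m pendant '[[[0.02,0,0.04,0],[0,0,0.02,0]]]'
python3 - <<'E'
from h import *
to(557.3,62.5,103,99.4);snap('wrist','w21')
E
```

```text
clock: 21.93
tcp_pos: [556.9, 62.9, 103.1]
tool_rot: [0.258, -3.115, 0.138]
ft_force: [-2.1, -1.0, 0.3]
gripper_width: 57.5
clock: 22.1
tcp_pos: [556.8, 62.8, 101.6]
tool_rot: [0.258, -3.118, 0.137]
ft_force: [-1.8, -0.9, 0.9]
gripper_width: 57.2
tcp [556.8  62.8 101.6] tilt 5.07 yang 99.5 j [ 0.63  0.87 -1.22  1.85  0.98  1.2   0.78] F [-1.8 -0.9  0.9] w 57.2 t 22.1
toolz [-0.003 -0.088 -0.996]
delta mm [-0.4 -0.5 -1.4] units [-0.01 -0.01 -0.03]
spin deg (tool z down => minus world) 0.09715175257227315 units 0.01943035051445463
```

View pics/w21.png

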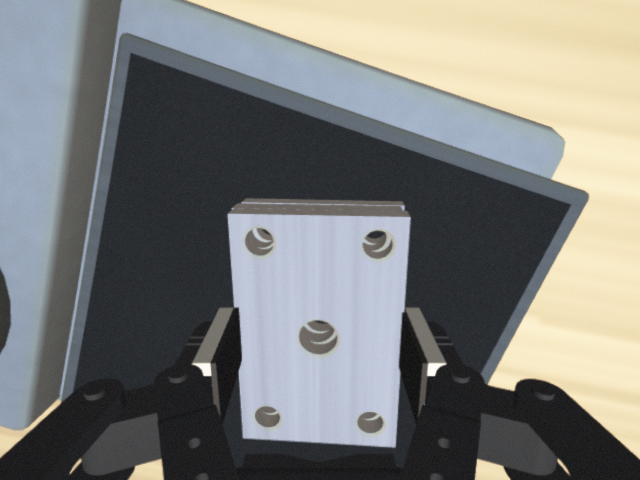

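```bash
python3 -m pendant '[[[0,0,0,0],[0,0,0,0],[0,0,-0.05,0]]]' 0.9
python3 -m pendant '[[[0,0,-0.3,0],[0,0,-0.4,0],[0,0,-0.5,0],[-0.2,0,-0.4,0],[-0.4,0,-0.1,0],[-0.3,0,0,0]]]' 1
python3 - <<'E'
from h import *
to(558,62.5,170,99.4); s=snap('wrist','w22');snap('side','s22')
im=cv2.imread('pics/s22.png')[180:300,240:400]
cv2.imwrite('pics/c22.png',cv2.resize(im,None,fx=4,fy=4,interpolation=cv2.INTER_CUBIC))
E
```

```text
clock: 22.4
tcp_pos: [556.6, 62.6, 103.5]
tool_rot: [0.258, -3.117, 0.138]
ft_force: [0.9, -0.4, 0.3]
gripper_width: 76.4
clock: 22.9
tcp_pos: [591.2, 76.4, 180.3]
tool_rot: [0.263, -3.116, 0.138]
ft_force: [-0.2, -0.4, -0.2]
gripper_width: 85.4
tcp [591.2  76.4 180.3] tilt 5.09 yang 99.7 j [ 0.61  0.83 -1.28  1.71  0.89  1.33  0.86] F [-0.2 -0.4 -0.2] w 85.4 t 22.9
toolz [-0.004 -0.089 -0.996]
delta mm [34.9 -7.1 11.6] units [ 0.87 -0.18  0.29]
spin deg (tool z down => minus world) 0.27794662590714836 units 0.05558932518142967
```

View pics/w22.png

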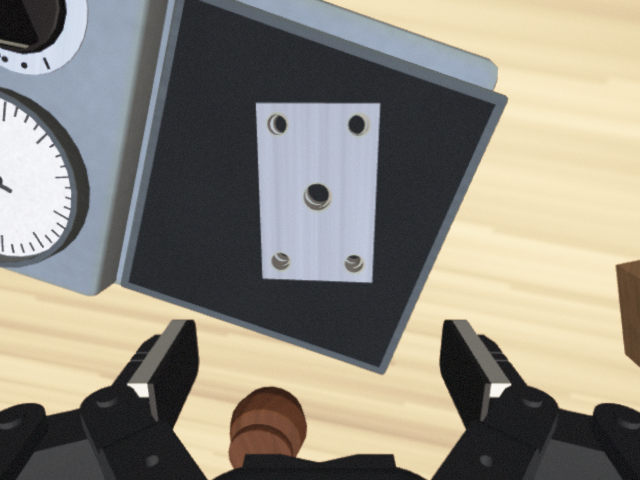

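View pics/c22.png

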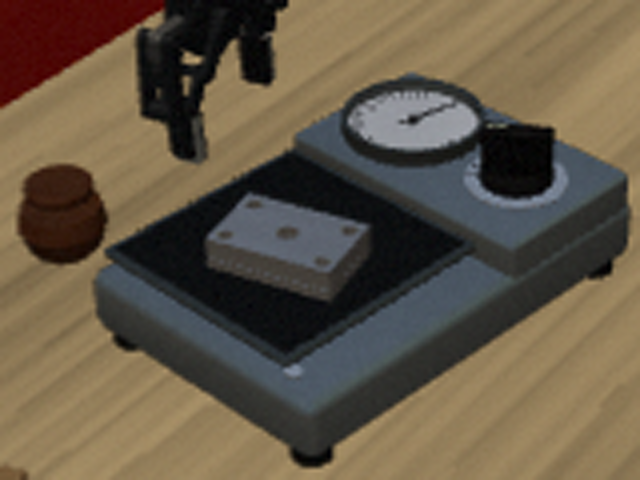

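The pile is square and flush: in the side crop all three edges line up, and the centre hole at (317,196) is clear. Next I'll look at the knob.

```bash
python3 -m pendant '[[[0.1,-0.4,-0.2,0],[0.2,-0.8,-0.2,0],[0.3,-0.9,-0.1,0],[0.3,-0.9,-0.1,0],[0.2,-0.7,0,0],[0,-0.3,0,0]]]'
python3 - <<'E'
from h import *
s=snap('wrist','w23'); print(proj(s,[[490,-110,93],[490,-110,128]]))
to(490,-110,97,None)
E
```

```text
clock: 23.5
tcp_pos: [570.7, -82.8, 222.9]
tool_rot: [0.287, -3.113, 0.132]
ft_force: [-0.4, -0.4, 0.2]
gripper_width: 85.4
[[316.17191923 100.41356237]
 [310.40130578  98.56516193]]
tcp [571.6 -84.4 222.9] tilt 4.91 yang 100.4 j [ 0.96  0.78 -1.37  1.74  0.86  1.37  1.15] F [ 0.7 -2.3 -0.7] w 85.4 t 23.55
toolz [-0.004 -0.085 -0.996]
delta mm [8.24e+01 1.00e-01 1.28e+02] units [2.06 0.   3.2 ]
```

View pics/w23.png

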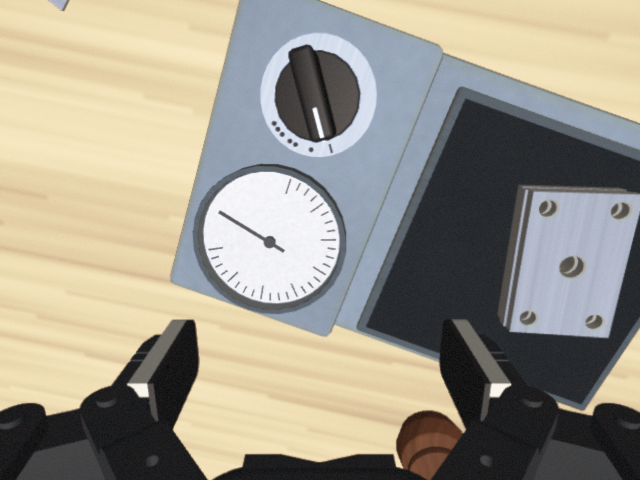

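```bash
python3 - <<'E'
from h import *
s=snap('wrist')
im=s['img']; 
T=plane(s,[(301,47),(328,139)],128); print('bar',T.round(1).tolist(),np.linalg.norm(T[1]-T[0]).round(1),'c',T.mean(0).round(1),'ang',np.degrees(np.arctan2(*(T[1]-T[0])[[1,0]])).round(1))
W=plane(s,[(314,108),(322,138)],128);print('line',W.round(1).tolist(),np.degrees(np.arctan2(*(W[1]-W[0])[[1,0]])).round(1))
# ring ellipse
b=im.astype(int); m=((b.min(2)>150)&(b.max(2)-b.min(2)<60)).astype(np.uint8); m[:, :258]=0;m[:,380:]=0;m[160:]=0;m[:28]=0
n,l,st,ce=cv2.connectedComponentsWithStats(m); i=1+st[1:,4].argmax()
cs=max(cv2.findContours((l==i).astype(np.uint8),cv2.RETR_EXTERNAL,cv2.CHAIN_APPROX_NONE)[0],key=cv2.contourArea).reshape(-1,2)
P=plane(s,cs,85)[:,:2].astype(np.float32); print('ring',cv2.fitEllipse(P), st[i])
cv2.imwrite('pics/knob23.png',cv2.resize(im[20:170,230:400],None,fx=4,fy=4,interpolation=cv2.INTER_CUBIC))
E
```

```text
bar [[466.9, -120.7, 128.0], [510.1, -98.1, 128.0]] 48.7 c [ 488.5 -109.4  128. ] ang 27.7
line [[495.4, -108.7, 128.0], [510.2, -101.5, 128.0]] 26.0
ring ((488.6006164550781, -106.83353424072266), (82.27436065673828, 84.730224609375), 143.6676788330078) [ 258   28  122  132 6867]
```

View pics/knob23.png

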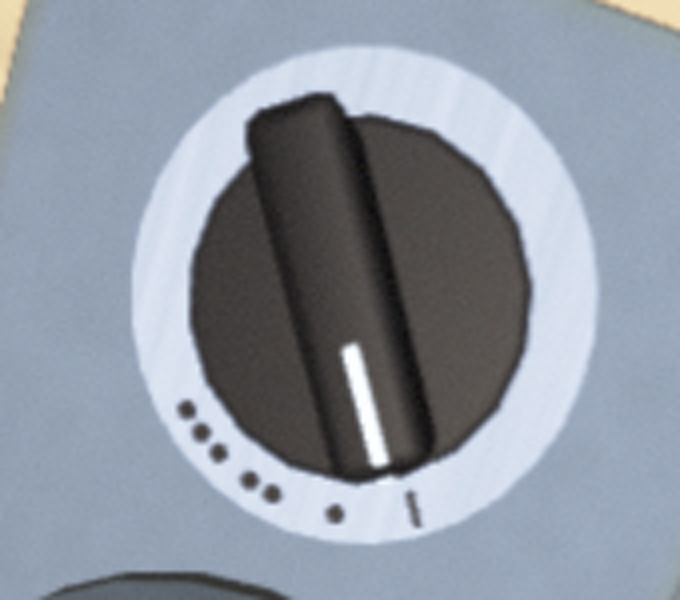

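Knob bar centre is at about (489,-109), the white line points at about 27°, and the dots lie clockwise of it. The tool's jaw axis is 17° short of square, on the clockwise side. Closing on the bar will therefore start the turn in the right direction, and no extra spin is needed towards the j3 limit.

```bash
python3 -m pendant '[[[0.5,0,0.3,0],[0.6,0,0.5,0],[0.5,0,0.5,0],[0.3,0,0.3,0],[0.1,0,0.1,0]]]' 0.6
python3 - <<'E'
from h import *
s=snap('wrist','w24')
to(489,-110,99,None)
E
```

```text
clock: 24.02
tcp_pos: [490.8, -92.1, 156.7]
tool_rot: [0.299, -3.119, 0.121]
ft_force: [-0.4, -0.6, 0.1]
gripper_width: 51.4
tcp [490.5 -92.  156.6] tilt 4.44 yang 101.0 j [ 1.1   0.76 -1.4   1.99  0.9   1.2   1.08] F [-1.   0.5 -0.2] w 51.4 t 24.0667
toolz [ 0.001 -0.077 -0.997]
delta mm [  4.1 -13.   58.8] units [ 0.1  -0.32  1.47]
```

View pics/w24.png

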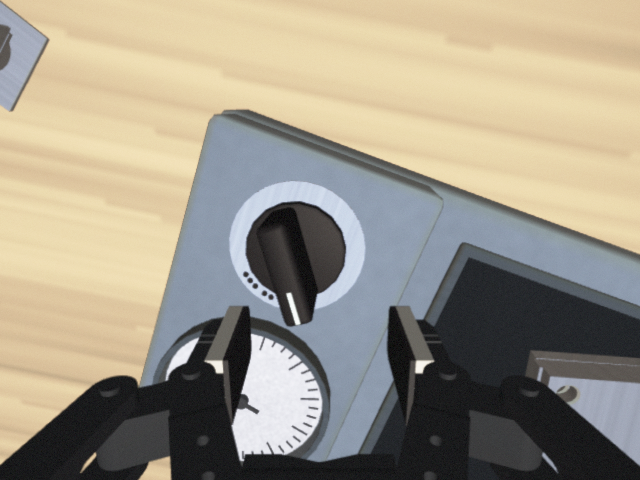

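```bash
python3 - <<'E'
from h import *
s=snap('wrist')
T=plane(s,[(275,212),(297,322)],128); print('bar',T.round(1).tolist(),'c',T.mean(0).round(1),np.linalg.norm(T[1]-T[0]))
print('skirt c',plane(s,[(296,250)],93).round(1), 'ring c',plane(s,[(298,248)],85).round(1))
to(489,-110,99,None)
E
```

```text
bar [[458.6, -118.9, 128.0], [507.6, -100.6, 128.0]] c [ 483.1 -109.8  128. ] 52.39554369979512
skirt c [[ 485.9 -109.5   93. ]] ring c [[ 487.4 -109.2   85. ]]
tcp [492.5 -92.  157.8] tilt 4.43 yang 101.0 j [ 1.1   0.76 -1.4   1.98  0.9   1.2   1.08] F [ 1.4 -0.5  0.4] w 51.2 t 24.1167
toolz [ 0.004 -0.077 -0.997]
delta mm [  6.2 -12.4  60. ] units [ 0.15 -0.31  1.5 ]
```

```bash
python3 -m pendant '[[[0.15,-0.3,0,0],[0.05,-0.05,0.3,0],[0,0,0.3,0]]]'
python3 - <<'E'
from h import *
to(487,-110,99,None)
E
```

```text
clock: 24.37
tcp_pos: [493.1, -105.5, 138.6]
tool_rot: [-0.305, 3.118, -0.121]
ft_force: [0.8, 0.5, -0.2]
gripper_width: 51.3
tcp [ 493.1 -105.5  138.6] tilt 4.43 yang 101.2 j [ 1.11  0.78 -1.37  2.    0.94  1.17  1.09] F [ 0.8  0.5 -0.2] w 51.3 t 24.3667
toolz [ 0.013 -0.076 -0.997]
delta mm [ 6.8 -0.2 39.7] units [ 0.17 -0.    0.99]
```

```bash
python3 -m pendant '[[[0.2,-0.02,0.3,0],[0.05,0,0.3,0],[0,0,0.2,0],[0,0,0.1,0]]]'
python3 - <<'E'
from h import *
to(487,-110,99,None);snap('wrist','w25')
E
```

```text
clock: 24.7
tcp_pos: [484.2, -109.0, 97.7]
tool_rot: [-0.308, 3.118, -0.117]
ft_force: [-1.6, 0.3, 0.8]
gripper_width: 50.9
tcp [ 484.2 -109.    97.7] tilt 4.31 yang 101.3 j [ 1.09  0.82 -1.31  2.05  1.01  1.11  1.05] F [-1.6  0.3  0.8] w 50.9 t 24.7
toolz [ 0.013 -0.074 -0.997]
delta mm [-2.5 -1.6 -1.1] units [-0.06 -0.04 -0.03]
```

View pics/w25.png

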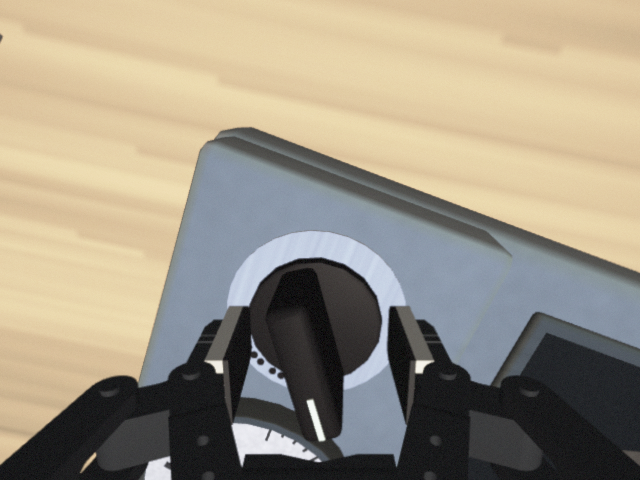

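```bash
python3 -m pendant '[[[-0.05,-0.03,-0.05,0],[0,0,0,0],[0,0,0,0],[0,0,0,0],[0,0,0,0]]]' 0
python3 - <<'E'
from h import *
to(487,-110,99,None);snap('wrist','w26')
E
```

```text
clock: 25.17
tcp_pos: [485.9, -111.9, 99.8]
tool_rot: [-0.304, 3.123, -0.122]
ft_force: [1.4, -1.8, -5.3]
gripper_width: 13.6
tcp [ 485.9 -111.9   99.8] tilt 4.45 yang 101.1 j [ 1.09  0.82 -1.3   2.04  1.01  1.11  1.05] F [ 1.4 -1.8 -5.3] w 13.6 t 25.1667
toolz [ 0.009 -0.077 -0.997]
delta mm [-1.5  1.7  0.7] units [-0.04  0.04  0.02]
```

View pics/w26.png

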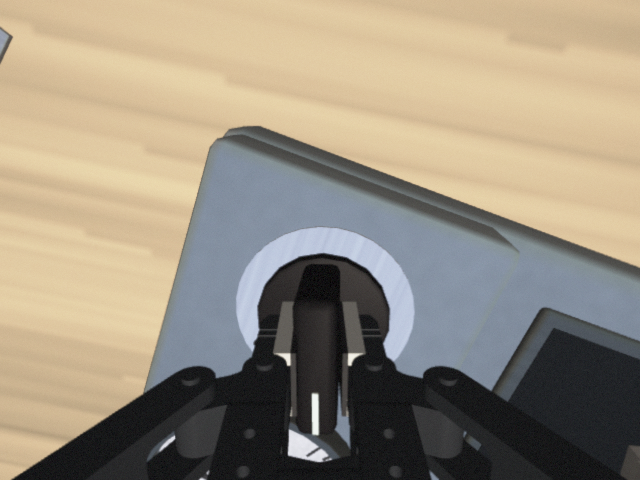

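```bash
python3 -m pendant '[[[0,0,0,0.5],[0,0,0,0.8],[0,0,0,0.8],[0,0,0,0.8],[0,0,0,0.8],[0,0,0,0.8]]]'
python3 - <<'E'
from h import *
to(487,-110,99,45)
print(arm.get_obs()['moment'])
E
```

```text
clock: 25.72
tcp_pos: [486.0, -110.8, 99.8]
tool_rot: [0.337, 3.105, -0.11]
ft_force: [0.1, -1.7, -2.6]
gripper_width: 13.5
tcp [ 486.  -110.8   99.8] tilt 4.15 yang 77.6 j [ 1.06  0.76 -1.24  2.04  0.95  1.06  0.69] F [ 0.1 -1.7 -2.6] w 13.5 t 25.7167
toolz [ 0.009 -0.072 -0.997]
delta mm [-0.8  1.1  0.8] units [-0.02  0.03  0.02]
spin deg (tool z down => minus world) 32.56233802192378 units 6.512467604384756
[1.04542362 0.23171301 0.10855659]
```

```bash
python3 -m pendant '[[[0,0,0,0.9],[0,0,0,0.9],[0,0,0,0.9],[0,0,0,0.9],[0,0,0,0.9],[0,0,0,0.8]]]'
python3 - <<'E'
from h import *
to(487,-110,99,45)
print(arm.get_obs()['moment'])
E
```

```text
clock: 26.22
tcp_pos: [486.8, -109.8, 99.9]
tool_rot: [1.07, 2.916, -0.093]
ft_force: [-0.8, -0.8, -2.9]
gripper_width: 13.0
tcp [ 486.8 -109.8   99.9] tilt 3.94 yang 49.6 j [ 1.02  0.7  -1.16  2.04  0.88  0.99  0.26] F [-0.8 -0.8 -2.9] w 13.0 t 26.2167
toolz [ 0.011 -0.068 -0.998]
delta mm [-0.3  0.   0.9] units [-0.01  0.    0.02]
spin deg (tool z down => minus world) 4.649840968401293 units 0.9299681936802585
[0.87422227 0.11573436 0.07312636]
```

```bash
python3 -m pendant '[[[0,0,0,0.5],[0,0,0,0.5],[0,0,0,0.4]]]'
python3 - <<'E'
from h import *
to(487,-110,99,45)
print(arm.get_obs()['moment']);snap('wrist','w27');snap('scene','sc27')
im=cv2.imread('pics/sc27.png')[200:350,180:380]
cv2.imwrite('pics/c27.png',cv2.resize(im,None,fx=4,fy=4,interpolation=cv2.INTER_CUBIC))
E
```

```text
clock: 26.47
tcp_pos: [487.0, -109.7, 99.9]
tool_rot: [1.254, 2.837, -0.088]
ft_force: [-0.7, -2.6, -1.0]
gripper_width: 13.2
tcp [ 487.  -109.7   99.9] tilt 3.95 yang 42.3 j [ 1.01  0.68 -1.14  2.04  0.86  0.97  0.14] F [-0.7 -2.6 -1. ] w 13.2 t 26.4667
toolz [ 0.013 -0.068 -0.998]
delta mm [-0.2 -0.2  0.9] units [-0.   -0.    0.02]
spin deg (tool z down => minus world) -2.741033476704814 units -0.5482066953409628
[0.65166311 0.31292516 1.06421861]
```

View pics/w27.png

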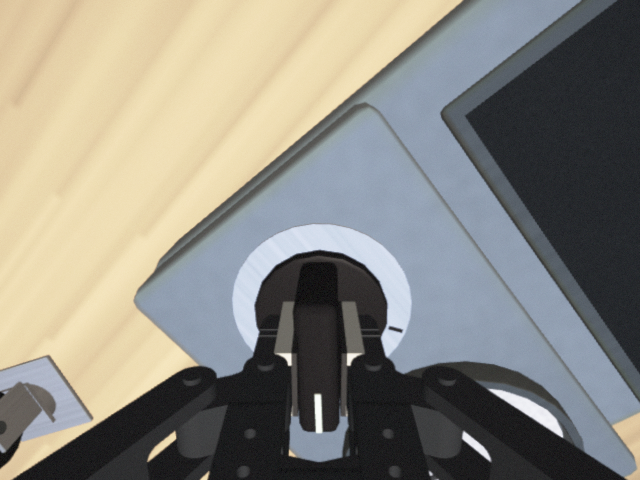

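View pics/c27.png

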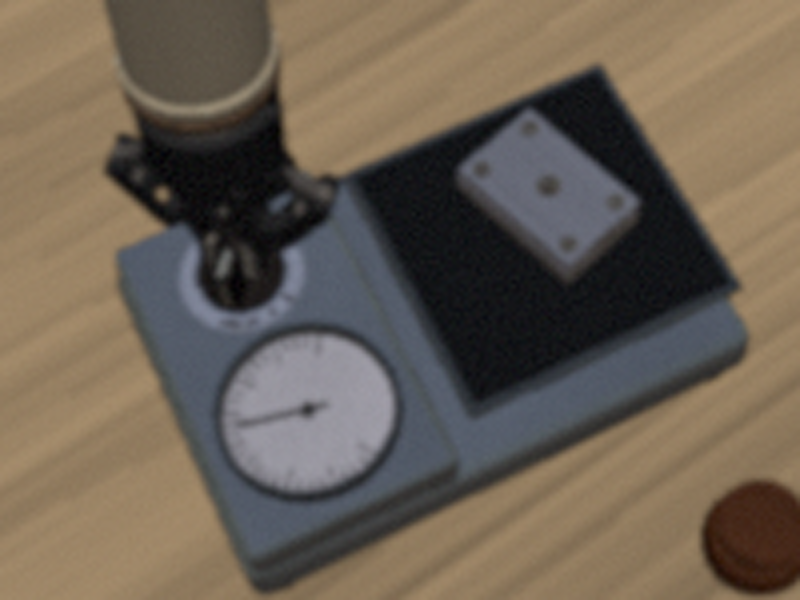

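```bash
python3 -m pendant '[[[0,0,0,0.1],[0,0,0,0.1],[0,0,0,0.1],[0,0,0,0.1],[0,0,0,0.1],[0,0,0,0.1]]]'
python3 - <<'E'
from h import *
to(487,-110,99,45)
print(arm.get_obs()['moment'].round(2))
s=snap('wrist','w28')
L=plane(s,[(318,396),(319,430)],128)[:,:2]; M=plane(s,[(396,329)],85)[0,:2]
a=np.degrees(np.arctan2(*(L[1]-L[0])[::-1])); b=np.degrees(np.arctan2(*(M-np.array([487.5,-109.5]))[::-1])); print('line',a,'rest mark',b,'turn rad',np.radians(b-a))
c=snap('scene'); print('pile',rect(c,(317,245),112.9-4.0,30))
for n,p in [('bun',(370,334)),('caster',(150,310)),('carton',(410,225))]: print(n,c['img'][p[1],p[0]])
cv2.imwrite('pics/sc28.png',c['img'])
to(487,-110,99,45)
E
```

```text
clock: 27.07
tcp_pos: [486.9, -109.6, 100.0]
tool_rot: [1.307, 2.808, -0.091]
ft_force: [-1.7, -2.8, -0.8]
gripper_width: 13.1
tcp [ 486.9 -109.6  100. ] tilt 4.15 yang 40.0 j [ 1.    0.67 -1.13  2.04  0.85  0.97  0.1 ] F [-1.7 -2.8 -0.8] w 13.1 t 27.0667
toolz [ 0.014 -0.071 -0.997]
delta mm [-0.3 -0.1  1. ] units [-0.01 -0.    0.03]
spin deg (tool z down => minus world) -4.981299207614271 units -0.9962598415228541
[0.5  0.36 2.  ]
line -48.67582489619608 rest mark 20.787661995696023 turn rad 1.2123665561794397
pile (560.0, 63.0, 91.6, 60.0, 9.4)
bun [27 38 69]
caster [84 74 73]
carton [ 62  92 118]
tcp [ 486.9 -109.6  100. ] tilt 4.15 yang 40.0 j [ 1.    0.67 -1.13  2.04  0.85  0.97  0.1 ] F [-1.4 -2.5 -1.3] w 12.8 t 27.1667
toolz [ 0.014 -0.071 -0.997]
delta mm [-0.3 -0.1  1. ] units [-0.01 -0.    0.02]
spin deg (tool z down => minus world) -4.977051007054143 units -0.9954102014108287
```

View pics/w28.png

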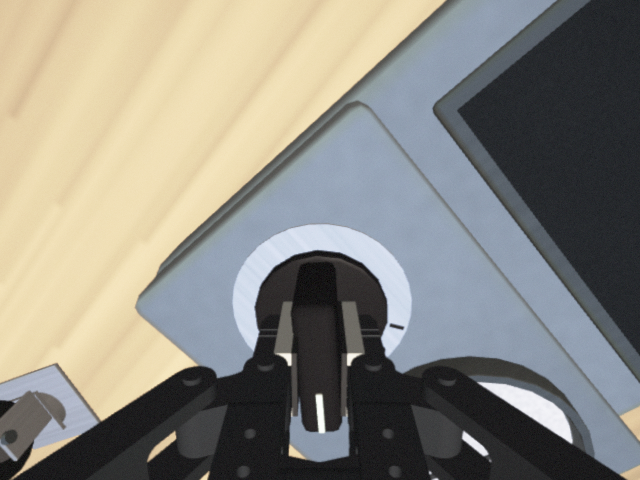

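View pics/sc28.png

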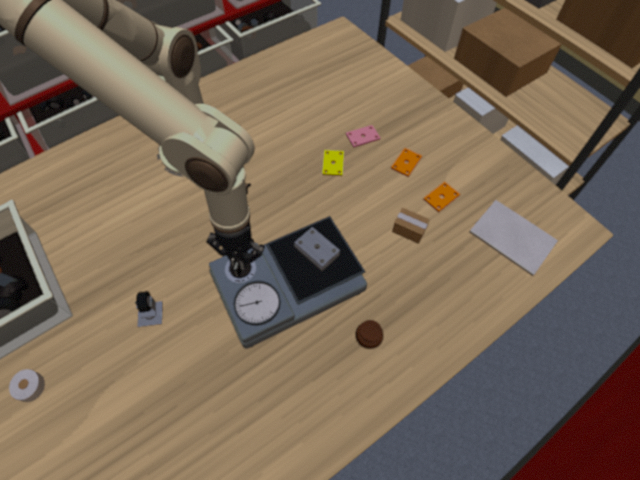

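At the stop and still pressing 2 Nm. I'll let one still row take out the excess, check, and hand in.

```bash
python3 -m pendant '[[[0,0,0,0],[0,0,0,0.05]]]'
python3 - <<'E'
from h import *
to(487,-110,99,45)
print(arm.get_obs()['moment'].round(2), arm.get_obs()['joint_velocities'].round(3))
s=snap('wrist'); cv2.imwrite('pics/w29.png',cv2.resize(s['img'][220:450,220:430],None,fx=2.5,fy=2.5))
to(487,-110,99,45)
E
```

```text
clock: 27.33
tcp_pos: [486.9, -109.6, 100.0]
tool_rot: [1.311, 2.806, -0.091]
ft_force: [-0.1, -3.2, -1.7]
gripper_width: 12.8
tcp [ 486.9 -109.6  100. ] tilt 4.17 yang 39.9 j [ 1.    0.67 -1.13  2.04  0.85  0.97  0.1 ] F [-0.1 -3.2 -1.7] w 12.8 t 27.3333
toolz [ 0.014 -0.071 -0.997]
delta mm [-0.3 -0.1  1. ] units [-0.01 -0.    0.03]
spin deg (tool z down => minus world) -5.14025502266702 units -1.028051004533404
[0.5  0.39 2.05] [-0.008 -0.007  0.008  0.002 -0.005 -0.007 -0.048]
tcp [ 486.9 -109.6  100. ] tilt 4.17 yang 39.8 j [ 1.    0.67 -1.13  2.04  0.85  0.97  0.1 ] F [-0.8 -2.7 -1.9] w 13.1 t 27.3833
toolz [ 0.014 -0.071 -0.997]
delta mm [-0.3 -0.1  1. ] units [-0.01 -0.    0.03]
spin deg (tool z down => minus world) -5.168769203999503 units -1.0337538407999005
```

View pics/w29.png

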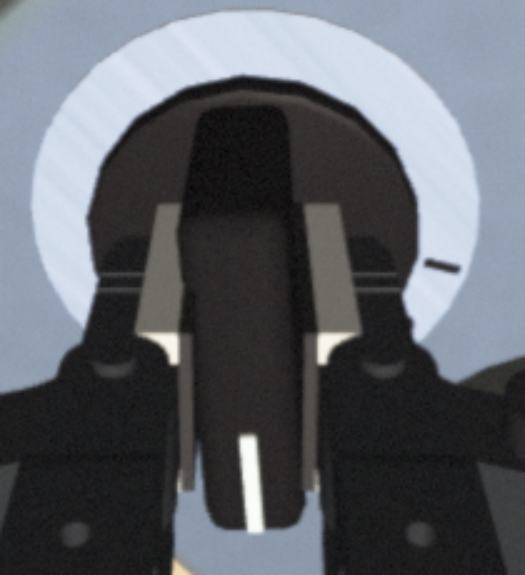

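```bash
python3 -c "
from bench import arm
print(arm.job_done())"
```

```text
the job is handed in; nothing more can be done
None
```

I stacked both loose grey plates on the one already on the pan, turned the range knob clockwise to its third click, and handed the job in at about 27 s with the gripper still holding the knob. No verdict was reported.

**Last checks on the pile:** it looked flat and flush in the side and wrist pictures. The scene camera put it at (560, 63), 91.6 x 60.0 mm, about 17 mm from the pan's centre. That is well inside the 45 mm limit, and the hand is clear of the plates.

**Last checks on the knob:** the picture gave a turn of about 1.21 rad. The moment on the wrist, about 2 Nm, means the knob is pressed against its stop at 1.25 rad, so both readings are above the 1.10 rad needed. The fingers grip the bar at 13 mm.

**Other stock:** the caster, carton and wooden foot looked unmoved in the last scene picture. I did not measure them.

**What did not go to plan:**
- **Tool tilt:** the tool drifted to about 5° off vertical partway through because of how the moves build up. Plate 3 was placed with that lean, but it came to rest flat.
- **Joint limits:** joint 7 came close to its limit, so I turned the gripper half a turn the other way. Joint 3 then ran near its own limit but stayed inside it.
- **Camera agreement:** the first scene and side readings of the plates differed by about 4 mm. I used wrist-camera measurements instead.
- **Hand angle at the knob:** the tool turned about 6° further than the knob can, so I judged the knob angle from the picture and the moment, not from the tool angle.

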